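# Lay the coated boards in the rest and hold the thickness gauge on the marked can

## Task

Complete the row on the sloped board rest: lay the two circuit boards from the foam strip in its two free nests, flat on the rails between the pins and the same way round as the board already there. Then take the pen-shaped coating gauge from its stand and hold it square to the sloped board, with its spring tip inside the ring drawn on the one marked board and pushed gently about halfway in. Finish while holding it there in the gripper, tip still pressed; leave the tape roll, jar and pen alone.

Things in the scene. Friction and masses are not known exactly. Their poses are not given: they have to be found in the camera images.
- ring_board: Loose black circuit board with pale metal cans, 54 (its x) x 78 (its y) mm, 30 g, 3 mm thick, parts on top up to 11 mm high, none beyond its long edges. Origin: centre of its underside; y is its long axis, z its upper side. This one has a thin black ring, 13 mm across, drawn on its largest can (22 x 24 mm, near its +y end). It starts flat on the foam strip.
- plain_board: The other loose board, the same in every way but without the ring; on the same foam strip, end to end with the first (which one is nearer the robot varies).
- foam: Fixed grey foam strip on the bench, 200 (its x) x 40 (y) x 15 (z) mm, carrying the two loose boards with their y along its x. Origin: centre of its underside. The boards' long edges overhang it by about 7 mm on each side, so fingers can reach below them.
- ring_board_far (a point): Point on the underside of ring_board, 30 mm from its origin along its +y.
- plain_board_far (a point): Point on the underside of plain_board, 30 mm from its origin along its +y.
- spot (a point): Centre of the drawn ring, on the flat top of the can, 6.2 mm above ring_board's underside, at x = 10.4, y = 22.1 mm of ring_board. Its z axis is square to the board.
- nest: Slope of the board rest, sheet metal, 100 x 262 mm, tilted 20 degrees, rising away from the robot. Origin: centre of the middle nest, at its rail tops; x up the slope, y along the row to the left, z square out of the slope. Three nests 90 mm apart along y; the middle one is filled by a fixed board lying with its y along the slope's x (largest can at the upper end).
- rest: The fixed board rest under the slope; origin on the bench, 36 mm below nest's. Each nest: two rails, 12 mm high and 84 mm long, 16 mm either side of its centre line; two 5 mm round-topped pins on each side, at slope x = -28 and +30 mm, and two stop pins at its lower end, all 7 mm above the rails, with 2 mm play round a centred board; upper end open. Fingers fit between the side pins.
- bay_left (a point): Centre of the left free nest (+y side), at the height of the rail tops: where a board's origin belongs. Axes as nest.
- bay_right (a point): Centre of the right free nest (-y side), likewise.
- far_left (a point): Point 30 mm up the slope from bay_left: where a board's far point (point ..._far) belongs.
- far_right (a point): Point 30 mm up the slope from bay_right, likewise.
- gauge: Pen-shaped coating gauge, about 70 g, upright in its stand, tip down. Origin: end of its spring tip when fully out; z runs up along the gauge. Grey body 24 (x) x 18 (y) mm from 30 to 118 mm above the origin; below it a steel nose, 15 narrowing to 8 mm, down to 10 mm; then the 4.4 mm thick spring tip. Centre of mass about 70 mm above the origin.
- gauge_tip (a joint): How far the gauge's spring tip is pushed in, in m: 0 fully out to 0.008 fully in; about 1.0 N starts it, 1.8 N holds it halfway (4 mm), 2.6 N pushes it fully in.
- gauge_point (a point): The end of the gauge's spring tip (moves with it).
- stand: Fixed black gauge stand, 39 x 33 mm column on a round 68 mm foot, axes as the gauge's. Origin: centre of its underside. Its top is 62.5 mm above the bench; the gauge sits in a pocket 20 mm deep with 1.5 mm play on each side, its origin 12.5 mm above the bench and 68 mm of its body clear above the stand.
- tape: Bystander: roll of tape, 60 mm across, 20 mm high, on the bench. Origin: centre of its underside.
- jar: Bystander: small jar, 41 mm across, 36 mm high. Origin: centre of its underside.
- pen: Bystander: marker pen lying on the bench, 12 x 134 mm. Origin: centre of its underside.

How it is judged:
On the way, in this order (a step that is already met when the one before it is completed fails the run):
1. both boards lie in the free nests, flat on the rails and the right way round, and are let go ((((distance between ring_board and bay_left below 0.01 m and distance between ring_board_far and far_left below 0.012 m and angle between the z axis of ring_board and the z axis of nest, either way round below 0.06 rad) and (distance between plain_board and bay_right below 0.01 m and distance between plain_board_far and far_right below 0.012 m and angle between the z axis of plain_board and the z axis of nest, either way round below 0.06 rad)) or ((distance between ring_board and bay_right below 0.01 m and distance between ring_board_far and far_right below 0.012 m and angle between the z axis of ring_board and the z axis of nest, either way round below 0.06 rad) and (distance between plain_board and bay_left below 0.01 m and distance between plain_board_far and far_left below 0.012 m and angle between the z axis of plain_board and the z axis of nest, either way round below 0.06 rad))) and contact force between the fingers and ring_board below 0.05 N and contact force between the fingers and plain_board below 0.05 N and height (world z) of gauge below 0.03 m), for 0.2 s.
2. the gripper has lifted the gauge clear of its stand (contact force between the fingers and gauge above 1 N and contact force between gauge and stand below 0.01 N and height (world z) of gauge above 0.05 m), for 0.1 s.
At the end, for the whole second after the job is handed in: Both boards in the free nests (10 mm, far point 12 mm, flat within 0.06 rad), not touched by the gripper. The gauge still and gripped, tip end within 5.5 mm of the ring's centre, square to that board within 0.105 rad, tip in by 1.5 to 7 mm, pressing it with 0.5 to 5 N, touching nothing else ((((distance between ring_board and bay_left below 0.01 m and distance between ring_board_far and far_left below 0.012 m and angle between the z axis of ring_board and the z axis of nest, either way round below 0.06 rad) and (distance between plain_board and bay_right below 0.01 m and distance between plain_board_far and far_right below 0.012 m and angle between the z axis of plain_board and the z axis of nest, either way round below 0.06 rad)) or ((distance between ring_board and bay_right below 0.01 m and distance between ring_board_far and far_right below 0.012 m and angle between the z axis of ring_board and the z axis of nest, either way round below 0.06 rad) and (distance between plain_board and bay_left below 0.01 m and distance between plain_board_far and far_left below 0.012 m and angle between the z axis of plain_board and the z axis of nest, either way round below 0.06 rad))) and distance between gauge_point and spot below 0.0055 m and angle between the z axis of gauge and the z axis of ring_board, either way round below 0.105 rad and value of joint gauge_tip between 0.0015 and 0.007 m and contact force between gauge and ring_board between 0.5 and 5 N and contact force between the fingers and gauge above 1 N and contact force between gauge and nest below 0.05 N and contact force between each of gauge, the arm, the fingers and plain_board below 0.05 N and contact force between gauge and stand below 0.05 N and contact force between each of the arm, the fingers and ring_board below 0.05 N and linear speed of each of gauge, ring_board, plain_board below 0.02 m/s); the arm keeps its last pose, push and grip.
It fails at once if the gauge is pressed hard on a board (over 10 N) (contact force between gauge and ring_board above 10 N or contact force between gauge and plain_board above 10 N).
It fails at once if the tape roll, the jar or the pen is moved by more than 20 mm (distance of any of tape, jar, pen from where it was at the start of the episode above 0.02 m).
It also fails if it takes over 72 s, if anything falls off the work surface, if the arm or the gripper's body presses on something with over 40 N, if the wrist force passes 120 N, or if a joint passes its speed limit or range.

## Robot

A 6-joint arm with a two-finger parallel gripper is mounted at the origin on a cart in front of the work surface, level with it; the furniture and walls round the work are solid. World frame = base frame: x ahead of the robot, y to its left, z up, the work surface at z = 0. Lengths are in m, angles in rad, forces in N, time in s.
With the tool pointing down it reaches from about 0.225 to 0.875 m from the base axis. Payload 3.4 kg.
Tool frame: the origin (TCP) lies between the finger pads; the fingertips stand 19 mm ahead of it and the grasp point (between the pads) is the TCP; z points along the fingers, y is the line along which they close (so a half turn about z gives the same grasp; the last joint's range is limited). The gripper opens to 85 mm and grips with 20 to 120 N. Pads are 22 mm wide; open, the fingers measure 114 mm over their backs; the gripper's body (76 mm by 85 mm) begins 54 mm behind the grasp point. The pads swing forward as they close: fully open they stand 13 mm farther back than shut.
Start: joints at [-1.305, 0.276, 1.505, -0, 1.361, -0.121], TCP at [0.217, -0.533, 0.229] pointing down, gripper open.
Joint ranges: [-2.89, 2.89], [-0.75, 2.08], [0.22, 2.7], [-1.18, 4.32], [0.11, 2.71], [-2.7, 2.7]. Speed limits (rad/s): [2.57, 2.57, 3.14, 3.14, 3.14, 3.14].

## Interface

Orientations are given as a unit quaternion [w, x, y, z].
In Python, from rig import get_state, imaging, ticket gives the robot as it stands. The module is installed in compiled form; this text tells all that it offers.
- The arm moves only by the shell command python3 -m inch 'ROWS' [FORCE]. ROWS is JSON, a list of rows, each an object with "claw": the opening, from -1 (shut) to 1 (fully open); "travel": the shift along the world's x, y, z in units of 200 mm (1.0 is 200 mm), a list of three; "turn": the turn about the world's z in units of 180 degrees (1.0 is 180 degrees). A call has 1 to 5 rows; each row is the pose to reach, as a shift and turn from the pose commanded when the call began, turning the shorter way round; what a row does not reach only later rows make up. A row lasts 1/10 s, in which the tool goes at most 50 mm and 8.59 degrees, less where a joint would pass 70% of its speed; a pose out of reach is approached as far as the arm can. A call with a number of a shift or a turn outside -1 to 1 is refused whole. A call with a gripper value outside its range is refused whole. The fingers move at their own pace and stop on an object; FORCE is the grip in N (left out, the last holds). Time passes only in rows, so rows that repeat a pose let the fingers close. It gives the time, the measured TCP pose, the force, the opening and the grip force at its end, in the units of the state.
- get_state(): the state, without advancing time (a new reading comes with each control period).
- imaging.get_image(name): name is "scene" or "top"; returns the picture (384x512x3 uint8, red, green, blue); there is no depth.
- imaging.camera_params(name): a dict with "camera_matrix" (3x3 intrinsics, pixels), "k1" (the pictures are not rectified: a ray, as slopes to the right and down, at radius r is drawn at 1 + k1 r^2 times it, then the intrinsics apply), "cam_to_world" (4x4, takes a point from camera to world coordinates). Camera axes: x right, y down, z forward; pixel columns grow to the right and rows downward; lengths in m; the calibration is good to about 2 mm. A picture is of the moment at which its call begins. camera_params takes no time and is no camera call.
- ticket.sign_off(): hands the job in; it is judged then, once.
The state is a dict: "clock": time; "qpos": joint angles; "qd": joint speeds; "effort": joint torques, N m; "position": TCP position; "ee_rot": TCP orientation; "contact_force": force on the tool from outside, world axes, zero at the start; "moment": the same for the moment, N m; "width": finger opening in m; "gripper_force": force on a finger pad.
Only numpy, scipy, OpenCV 4.12 (cv2) and the standard library are available. Lean on these libraries where they do the work, as an engineer would, in place of code of your own. Each camera call takes 0.05 s, during which the arm holds its last target. There are 200 camera calls.

## Working session

There is one attempt and no reset: what is moved stays moved. The work goes in short steps, Python scripts to look and compute and a shell command to move; the robot and the scene stay as the last step left them, time stands still between calls to the robot, and variables do not carry over. Pictures are saved under pics/ and viewed, at most 10 in all, crops included, and the job is handed in when it is done.

```bash
mkdir -p pics
cat > h.py <<'E'
import numpy as np, cv2
from rig import get_state, imaging, ticket
def grab(n,f=None):
    im=cv2.cvtColor(imaging.get_image(n),cv2.COLOR_RGB2BGR)
    if f: cv2.imwrite('pics/'+f,im)
    return im
def cast(n,uv,z=None,plane=None):
    """pixel(s) -> world on height z, or on plane (point, normal)"""
    p=imaging.camera_params(n);K=np.array(p['camera_matrix']);T=np.array(p['cam_to_world']);k=p['k1']
    uv=np.atleast_2d(np.array(uv,float))
    s=cv2.undistortPoints(uv[:,None],K,np.array([k,0,0,0.,0]))[:,0]
    d=np.c_[s,np.ones(len(s))]@T[:3,:3].T; o=T[:3,3]
    P,N=plane if plane is not None else (np.array([0,0,z]),np.array([0,0,1.]))
    t=((P-o)@N)/(d@N)
    return o+d*t[:,None]
def proj(n,X):
    p=imaging.camera_params(n);K=np.array(p['camera_matrix']);T=np.linalg.inv(np.array(p['cam_to_world']));k=p['k1']
    return cv2.projectPoints(np.atleast_2d(np.array(X,float)),cv2.Rodrigues(T[:3,:3])[0],T[:3,3],K,np.array([k,0,0,0.,0]))[0][:,0]
E
python3 - <<'E'
from h import *
np.set_printoptions(precision=3,suppress=True)
a=grab('top','top0.png');b=grab('scene','scene0.png')
for n in('top','scene'):print(imaging.camera_params(n))
print(get_state())
E
```

```text
{'camera_matrix': array([[389.849,   0.   , 254.798],
       [  0.   , 389.849, 196.089],
       [  0.   ,   0.   ,   1.   ]]), 'k1': 0.002785587357830499, 'cam_to_world': array([[-0.015, -0.999,  0.035,  0.461],
       [-1.   ,  0.016,  0.005,  0.01 ],
       [-0.006, -0.035, -0.999,  1.292],
       [ 0.   ,  0.   ,  0.   ,  1.   ]])}
{'camera_matrix': array([[380.344,   0.   , 255.204],
       [  0.   , 380.344, 187.486],
       [  0.   ,   0.   ,   1.   ]]), 'k1': 0.030053151101709297, 'cam_to_world': array([[-0.845, -0.355,  0.4  ,  0.126],
       [-0.535,  0.574, -0.62 ,  0.626],
       [-0.01 , -0.738, -0.675,  0.72 ],
       [ 0.   ,  0.   ,  0.   ,  1.   ]])}
{'clock': 0.1, 'qpos': array([-1.305,  0.277,  1.506,  0.   ,  1.361, -0.121]), 'qd': array([-0.002, -0.001, -0.004, -0.001, -0.001, -0.001]), 'effort': array([  0.001, -41.77 , -24.641,  -0.   ,   0.006,  -0.   ]), 'position': array([ 0.217, -0.532,  0.228]), 'ee_rot': array([-0.001,  0.981,  0.192, -0.   ]), 'contact_force': array([ 0.074, -0.126,  0.167]), 'moment': array([ 0.02 , -0.022, -0.06 ]), 'gripper_force': 0.0, 'width': 0.08580575373382099}
```

View pics/top0.png

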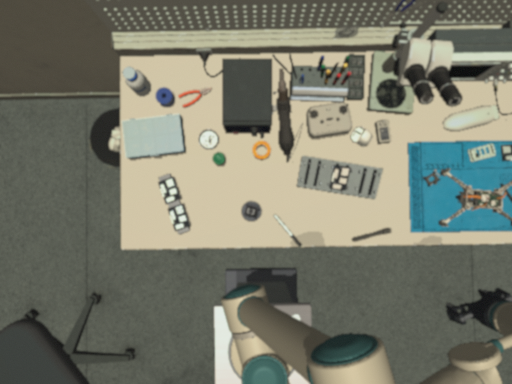

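View pics/scene0.png

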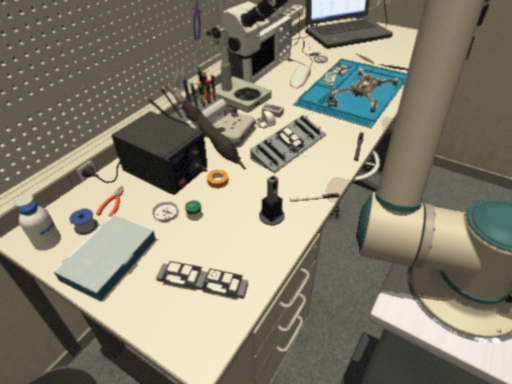

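Run:
```python
from h import *
im={n:np.mean([grab(n).astype(float) for _ in range(4)],0).astype(np.uint8) for n in('top','scene')}
for n in im: cv2.imwrite(f'pics/{n}_avg.png',im[n])
def crop(n,x0,y0,w,h,s):return cv2.resize(im[n][y0:y0+h,x0:x0+w],None,fx=s,fy=s,interpolation=cv2.INTER_CUBIC)
C=np.zeros((600,800,3),np.uint8)
def put(c,x,y):C[y:y+c.shape[0],x:x+c.shape[1]]=c
put(crop('top',150,170,50,70,5),0,0)        # 250x350
put(crop('top',290,150,100,55,5),255,0)   # 500x275
put(crop('scene',150,255,105,45,4),0,355)  # 420x180
put(crop('scene',245,110,90,60,4),425,280)   # 360x240
put(crop('scene',250,170,45,55,2),0,540-4) if 0 else None
put(crop('scene',252,172,40,55,3),255,275)[0:0] if 0 else None
cv2.imwrite('pics/c0.png',C)
```

```text
(no output)
```

View pics/c0.png

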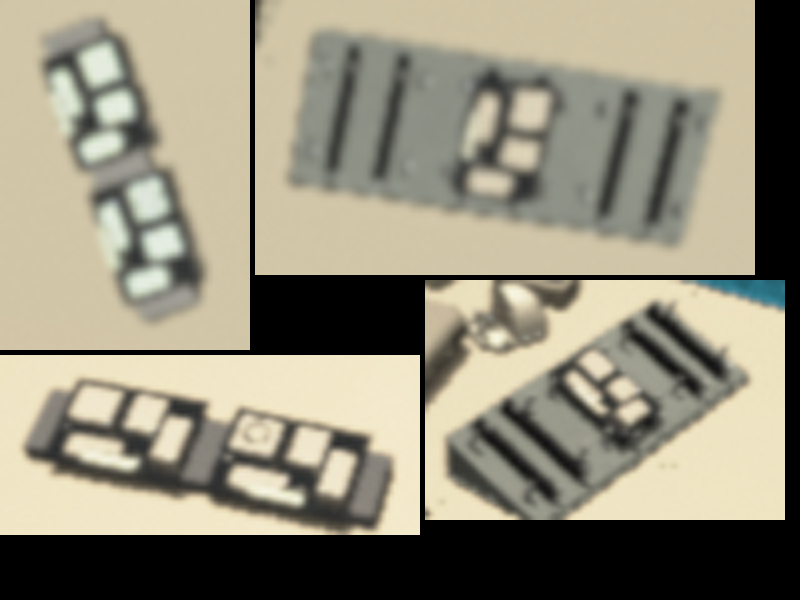

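Run:
```python
from h import *
np.set_printoptions(precision=4,suppress=True)
S=6
def up(n):return cv2.resize(cv2.imread(f'pics/{n}_avg.png'),None,fx=S,fy=S,interpolation=cv2.INTER_CUBIC)
def pix(p):return (np.array(p,float)+.5)/S-.5
t=up('top'); 
def comps(mask,roi,amin):
    x0,y0,w,h=[v*S for v in roi]
    m=np.zeros_like(mask);m[y0:y0+h,x0:x0+w]=mask[y0:y0+h,x0:x0+w]
    cs,_=cv2.findContours(m,cv2.RETR_EXTERNAL,cv2.CHAIN_APPROX_NONE)
    return sorted([c for c in cs if cv2.contourArea(c)>amin*S*S],key=cv2.contourArea,reverse=True)
def rect(c,z=None,plane=None):
    b=cv2.boxPoints(cv2.minAreaRect(c));P=cast('top',pix(b),z,plane)
    e=[P[1]-P[0],P[2]-P[1]];L=max(e,key=np.linalg.norm);s=min(e,key=np.linalg.norm)
    if L[0]<0:L=-L
    return P.mean(0),np.linalg.norm(L),np.linalg.norm(s),np.degrees(np.arctan2(L[1],L[0])),np.degrees(np.arctan2(s[1],s[0]))
g=t.max(2).astype(int);sat=g-t.min(2)
dark=((g<95)*255).astype(np.uint8)
bg=t[int(215*S),int(220*S)].astype(int);print('bench',bg,'foam',t[int(176.5*S),165*S],'rest',t[160*S,int(315*S)])
# foam + boards silhouette
fg=((np.abs(t.astype(int)-bg).sum(2)>60)*255).astype(np.uint8)
for c in comps(fg,(150,165,55,80),300)[:1]: print('foam+boards',rect(c,.017))
k=np.ones((int(1.6*S),)*2,np.uint8)
for roi in((150,165,55,80),(322,155,40,40)):
  for c in comps(cv2.morphologyEx(dark,cv2.MORPH_CLOSE,np.ones((3*S,3*S),np.uint8)),roi,100)[:3]:
    print('board',roi,len(c),rect(c,.018 if roi[0]==150 else .041), cv2.contourArea(c)/S/S)
for c in comps(fg,(285,150,105,60),300)[:1]:
    q=cv2.boxPoints(cv2.minAreaRect(c));print('rest',rect(c,.03),pix(q))
    ap=cv2.approxPolyDP(c,4*S,True)[:,0];print(pix(ap))
# rails dark in rest
for c in comps(dark,(285,150,105,60),15)[:6]:
    r=cv2.minAreaRect(c);print('dark',pix(r[0]),np.array(r[1])/S,r[2],cast('top',pix(r[0]),.03))
s=up('scene');gs=s.max(2)
d2=((gs<90)*255).astype(np.uint8)
for c in comps(d2,(245,165,60,65),20)[:2]:
    print('stand',cv2.boundingRect(c),pix(cv2.boundingRect(c)[:2]),np.array(cv2.boundingRect(c)[2:])/S)
for c in comps(dark,(235,195,35,30),10)[:2]:
    r=cv2.minAreaRect(c);print('standtop',pix(r[0]),np.array(r[1])/S,r[2],cast('top',pix(r[0]),.0),cast('top',pix(r[0]),.1))
def crop(im,x0,y0,w,h,f):return cv2.resize(im[int(y0*S):int((y0+h)*S),int(x0*S):int((x0+w)*S)],None,fx=f/S,fy=f/S,interpolation=cv2.INTER_CUBIC)
cv2.imwrite('pics/c1.png',np.hstack([crop(s,250,168,40,60,10),crop(t,233,192,40,60,10)]))
```

```text
bench [167 197 209] foam [144 155 157] rest [133 145 140]
foam+boards (array([0.4858, 0.2803, 0.017 ]), np.float64(0.20524757123909365), np.float64(0.06366553596721009), np.float64(18.647712742334768), np.float64(-71.63640872531188))
rest (array([ 0.5621, -0.2569,  0.03  ]), np.float64(0.2711722077619092), np.float64(0.10922568334336534), np.float64(79.8270674326095), np.float64(-10.246841850451842)) [[295.052  187.1861]
 [300.4106 154.0603]
 [383.1236 167.4403]
 [377.7651 200.5662]]
[[300.5833 156.75  ]
 [296.5833 186.9167]
 [374.75   198.4167]
 [381.9167 167.25  ]]
dark [371.8132 181.9751] [ 2.9205 25.2256] 14.250031471252441 [[ 0.5452 -0.3624  0.03  ]]
dark [362.0396 180.3835] [ 2.7531 25.2634] 13.671307563781738 [[ 0.5509 -0.331   0.03  ]]
dark [316.8422 172.9185] [ 2.6251 24.8084] 11.51383113861084 [[ 0.5775 -0.1853  0.03  ]]
dark [307.1072 171.3553] [ 2.5532 24.9716] 11.560131072998047 [[ 0.583  -0.1539  0.03  ]]
dark [336.7716 173.1816] [ 7.6603 19.0919] 8.13010311126709 [[ 0.5756 -0.2499  0.03  ]]
dark [287.4167 154.5   ] [9.8333 5.6667] 90.0 [[ 0.639  -0.0911  0.03  ]]
stand (1562, 1060, 139, 289) [259.9167 176.25  ] [23.1667 48.1667]
standtop [251.6321 210.4078] [15.2455 15.3319] 14.349332809448242 [[0.4592 0.0283 0.    ]] [[0.4593 0.0269 0.1   ]]
```

View pics/c1.png

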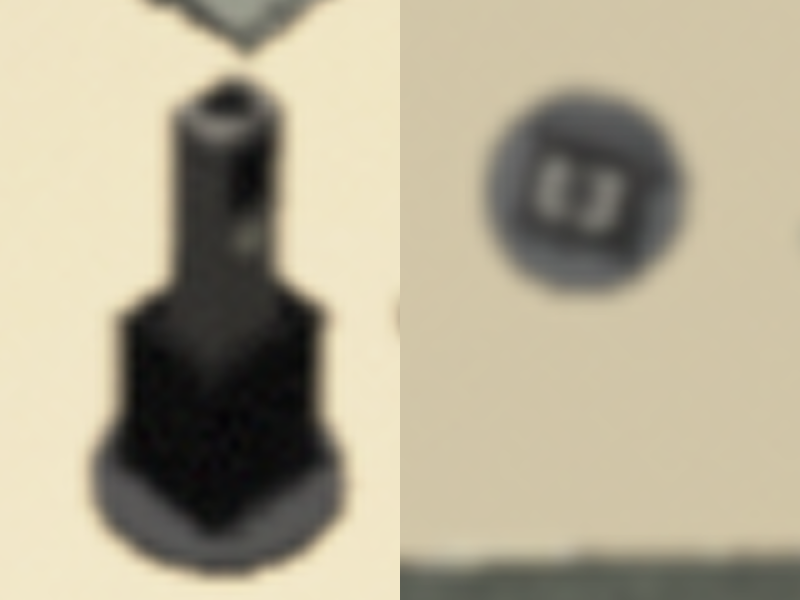

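Run:
```python
from h import *
np.set_printoptions(precision=4,suppress=True)
p=get_state()['position']
F=cast('top',[169.75,190.6],.018)[0];N=cast('top',[179.55,217.15],.018)[0]
print(F,N,np.degrees(np.arctan2(*(F-N)[[1,0]])),np.linalg.norm(F-N),(F+N)/2)
t=(F-p)/.2;print('units to F',t)
# rails at .036
r=cast('top',[[371.81,181.98],[362.04,180.38],[316.84,172.92],[307.11,171.36]],.036)
print(r.mean(0),r[:2].mean(0),r[2:].mean(0),np.linalg.norm(r[3]-r[0]))
C=r.mean(0);y=(r[3]-r[0])/np.linalg.norm(r[3]-r[0]);x=np.array([y[1],-y[0],0])*np.cos(.349)+[0,0,np.sin(.349)]
n=np.cross(x,y);print('yaw',np.degrees(np.arctan2(-y[0],y[1])))
s=cv2.imread('pics/scene_avg.png');S=6
b=cv2.resize(s[105:175,235:340],None,fx=S,fy=S,interpolation=cv2.INTER_CUBIC)
def mark(P,col):
    for q in proj('scene',P): cv2.circle(b,tuple(int(v) for v in ((q-[235,105]+.5)*S-.5)),3,col,-1)
mark([C+x*sx+y*sy+n*.003 for sx in(-.039,.039) for sy in(-.027,.027)],(0,0,255))
mark([C+x*sx+y*sy for sx in(-.042,.042) for sy in(-.106,-.074,.074,.106)],(0,255,0))
mark([C+x*sx+y*sy-n*.012 for sx in(-.05,.05) for sy in(-.131,.131)],(255,0,0))
f=cv2.resize(s[250:305,148:256],None,fx=S,fy=S,interpolation=cv2.INTER_CUBIC)
d=(F-N);d/=np.linalg.norm(d);l=np.array([-d[1],d[0],0])
for c in(F,N):
    for a in(-.039,.039):
        for e in(-.027,.027):
            q=proj('scene',c+a*d+e*l)[0];cv2.circle(f,tuple(int(v) for v in ((q-[148,250]+.5)*S-.5)),3,(0,0,255),-1)
cv2.imwrite('pics/c2.png',cv2.resize(np.vstack([b,f[:,:630]]),None,fx=.79,fy=.79))
```

```text
[0.5281 0.2953 0.018 ] [0.4408 0.2639 0.018 ] 19.764803408061635 0.0928054846554109 [0.4845 0.2796 0.018 ]
units to F [ 1.5562  4.1392 -1.0554]
[ 0.5637 -0.2569  0.036 ] [ 0.5477 -0.345   0.036 ] [ 0.5797 -0.1688  0.036 ] 0.21089762638303072
yaw -10.276575195371487
```

View pics/c2.png

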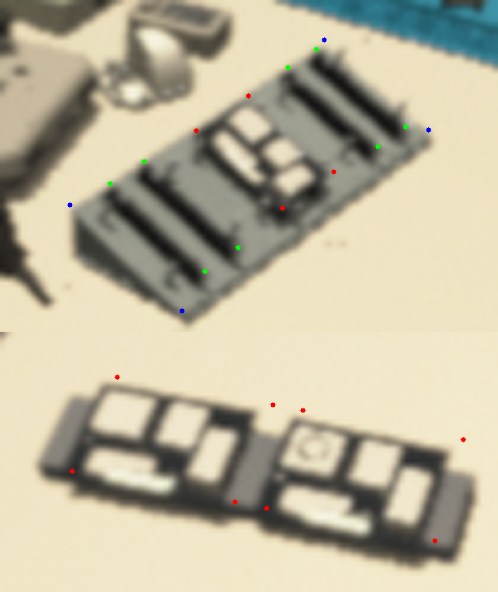

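```bash
A='python3 -m inch'
R='{"claw":0.7,"travel":[0.376,1.0,0],"turn":0}'
$A '[{"claw":0.7,"travel":[0.376,1.0,0],"turn":0},{"claw":0.7,"travel":[0.376,1.0,0],"turn":0},{"claw":0.7,"travel":[0.376,1.0,0],"turn":0},{"claw":0.7,"travel":[0.376,1.0,0],"turn":0},{"claw":0.7,"travel":[0.376,1.0,0],"turn":0}]' 20 | tail -c 300
for i in 1 2 3; do $A '[{"claw":0.7,"travel":[0.376,1.0,0],"turn":0},{"claw":0.7,"travel":[0.376,1.0,0],"turn":0},{"claw":0.7,"travel":[0.376,1.0,0],"turn":0},{"claw":0.7,"travel":[0.376,1.0,0],"turn":0},{"claw":0.7,"travel":[0.376,1.0,0],"turn":0}]' | tail -c 300; done
$A '[{"claw":0.7,"travel":[0.05,0.137,-0.3],"turn":-0.018},{"claw":0.7,"travel":[0.05,0.137,-0.6],"turn":-0.018},{"claw":0.7,"travel":[0.05,0.137,-0.8],"turn":-0.018},{"claw":0.7,"travel":[0.05,0.137,-0.9],"turn":-0.018},{"claw":0.7,"travel":[0.05,0.137,-0.9],"turn":-0.018}]' | tail -c 400
python3 - <<'E'
from h import *
t=grab('top');s=grab('scene')
f=lambda i,x,y,w,h,k:cv2.resize(i[y:y+h,x:x+w],None,fx=k,fy=k,interpolation=cv2.INTER_CUBIC)
cv2.imwrite('pics/c3.png',np.hstack([f(s,130,190,130,120,4),f(t,145,165,55,96,5)]))
E
```

```text
clock: 1.0
position: [0.2926, -0.3278, 0.2293]
ee_rot: [-0.001, 0.981, 0.194, 0.0]
contact_force: [-0.2, -0.6, -0.4]
width: 0.0729
gripper_force: 0.0
clock: 1.5
position: [0.3682, -0.129, 0.2295]
ee_rot: [-0.0, 0.981, 0.194, 0.001]
contact_force: [0.1, -0.8, 0.2]
width: 0.0728
gripper_force: 0.0
clock: 2.0
position: [0.4444, 0.0712, 0.2293]
ee_rot: [-0.001, 0.981, 0.194, 0.001]
contact_force: [-0.4, -1.1, -0.4]
width: 0.0726
gripper_force: 0.0
clock: 2.5
position: [0.5199, 0.271, 0.2286]
ee_rot: [-0.001, 0.981, 0.194, 0.001]
contact_force: [-0.3, -0.9, 0.3]
width: 0.0729
gripper_force: 0.0
clock: 3.0
position: [0.5239, 0.2917, 0.0439]
ee_rot: [0.002, 0.986, 0.164, -0.006]
contact_force: [-1.0, -1.1, 0.3]
width: 0.0726
gripper_force: 0.0
```

View pics/c3.png

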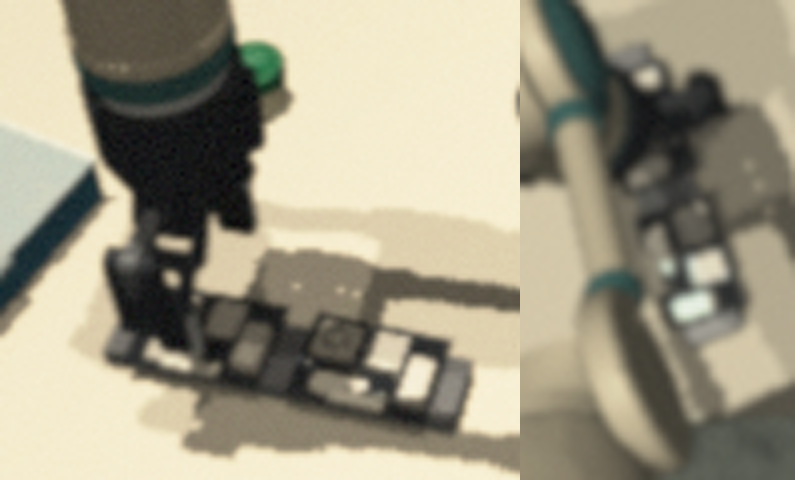

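```bash
python3 -m inch '[{"claw":0.7,"travel":[0,0,0],"turn":0},{"claw":0.7,"travel":[0,0,0],"turn":0}]' | head -3
python3 - <<'E'
from h import *
np.set_printoptions(precision=4,suppress=True)
p=get_state()['position'];a=np.radians(18.9);d=np.array([np.cos(a),np.sin(a),0]);l=np.array([-d[1],d[0],0])
s=grab('scene');b=cv2.resize(s[190:310,130:260],None,fx=6,fy=6,interpolation=cv2.INTER_CUBIC)[160:]
b=cv2.convertScaleAbs(b,alpha=1.6,beta=20)
def m(P,c):
    q=proj('scene',P)[0];cv2.circle(b,tuple(int(v) for v in ((q-[130,190]+.5)*6-[0,160])),3,c,-1)
for sy in(-1,1):
  for e in(-.011,.011):
    m(p+d*e+l*sy*.0363-[0,0,.019],(0,0,255)); m(p+d*e+l*sy*.0363-[0,0,.012],(0,255,0))
cv2.imwrite('pics/c4.png',b);print(p,b.shape)
E
```

```text
clock: 3.3
position: [0.5296, 0.2952, 0.0519]
ee_rot: [-0.0, 0.986, 0.164, 0.003]
[0.5296 0.2952 0.0519] (560, 780, 3)
```

View pics/c4.png

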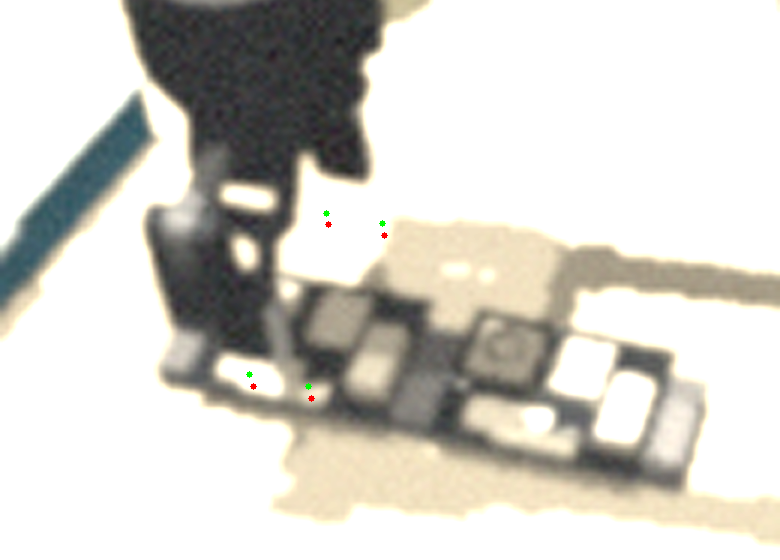

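```bash
A='python3 -m inch'
$A '[{"claw":0.7,"travel":[0,0,-0.04],"turn":0},{"claw":0.7,"travel":[0,0,-0.08],"turn":0},{"claw":0.7,"travel":[0,0,-0.08],"turn":0},{"claw":0.7,"travel":[0,0,-0.08],"turn":0}]' | tail -5
python3 - <<'E'
from h import *
s=grab('scene');b=cv2.resize(s[215:310,140:260],None,fx=6,fy=6,interpolation=cv2.INTER_CUBIC)
cv2.imwrite('pics/c5.png',cv2.convertScaleAbs(b,alpha=1.6,beta=20));print(get_state()['position'])
E
```

```text
position: [0.5273, 0.2947, 0.0326]
ee_rot: [0.0, 0.986, 0.164, -0.001]
contact_force: [0.0, -0.3, 0.4]
width: 0.0725
gripper_force: 0.0
[0.52755941 0.29483571 0.03286467]
```

View pics/c5.png

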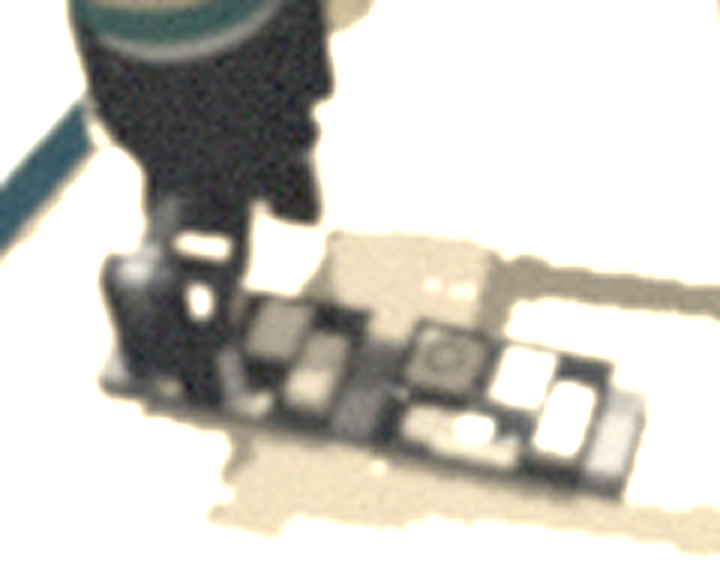

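```bash
A='python3 -m inch'
$A '[{"claw":0.7,"travel":[0,0,-0.03],"turn":0},{"claw":0.7,"travel":[0,0,-0.05],"turn":0},{"claw":0.7,"travel":[0,0,-0.05],"turn":0}]' | sed -n '2p;4p'
for i in 1 2 3 4 5 6; do $A '[{"claw":0.7,"travel":[0,0,-0.01],"turn":0},{"claw":0.7,"travel":[0,0,-0.01],"turn":0}]' | sed -n '2p;4p' | tee /tmp/o; python3 - <<'E' || break
import re,sys
f=re.findall(r'contact_force: \[.*, (\S+)\]',open('/tmp/o').read())
sys.exit(abs(float(f[0]))>4)
E
done
```

```text
position: [0.5271, 0.2946, 0.0223]
contact_force: [-0.5, -0.4, 0.3]
position: [0.5276, 0.2948, 0.0209]
contact_force: [0.3, -0.8, -0.1]
position: [0.5276, 0.2948, 0.019]
contact_force: [1.1, 0.1, -0.4]
position: [0.5276, 0.2948, 0.0169]
contact_force: [-0.1, 0.5, 0.8]
position: [0.5275, 0.2948, 0.0149]
contact_force: [-0.8, 0.1, 0.7]
position: [0.5275, 0.2948, 0.0129]
contact_force: [-0.4, -0.7, 0.4]
position: [0.5275, 0.2948, 0.0108]
contact_force: [0.2, -0.4, 0.2]
```

```bash
A='python3 -m inch'
for i in 1 2 3; do $A '[{"claw":0.7,"travel":[0,0,-0.007],"turn":0},{"claw":0.7,"travel":[0,0,-0.007],"turn":0}]' | sed -n '2p;4p' | tee /tmp/o; python3 - <<'E' || break
import re,sys
f=re.findall(r'contact_force: \[.*, (\S+)\]',open('/tmp/o').read())
sys.exit(abs(float(f[0]))>4)
E
done
```

```text
position: [0.5276, 0.2948, 0.0096]
contact_force: [-0.2, -0.4, 0.4]
position: [0.5276, 0.2948, 0.0081]
contact_force: [-1.1, 0.1, 0.4]
position: [0.5276, 0.2948, 0.0068]
contact_force: [0.3, 0.1, 0.6]
```

```bash
A='python3 -m inch'
for i in 1 2 3 4; do $A '[{"claw":0.7,"travel":[0,0,-0.008],"turn":0},{"claw":0.7,"travel":[0,0,-0.008],"turn":0}]' | sed -n '2p;4p' | tee /tmp/o; python3 - <<'E' || break
import re,sys
f=re.findall(r'contact_force: \[.*, (\S+)\]',open('/tmp/o').read())
sys.exit(abs(float(f[0]))>4)
E
done
```

```text
position: [0.5275, 0.2948, 0.0051]
contact_force: [-1.2, 0.7, -1.0]
position: [0.5276, 0.2948, 0.0035]
contact_force: [0.3, 0.4, -0.3]
position: [0.5275, 0.2948, 0.0019]
contact_force: [-0.2, 0.9, 1.5]
position: [0.5275, 0.2947, 0.0003]
contact_force: [0.2, 0.3, 0.4]
```

Run:
```python
from h import *
s=grab('scene');t=grab('top');f=lambda i,x,y,w,h,k:cv2.convertScaleAbs(cv2.resize(i[y:y+h,x:x+w],None,fx=k,fy=k,interpolation=cv2.INTER_CUBIC),alpha=1.5,beta=15)
cv2.imwrite('pics/c6.png',np.hstack([f(s,145,225,85,85,6),f(t,148,165,45,85,6)]))
```

View pics/c6.png

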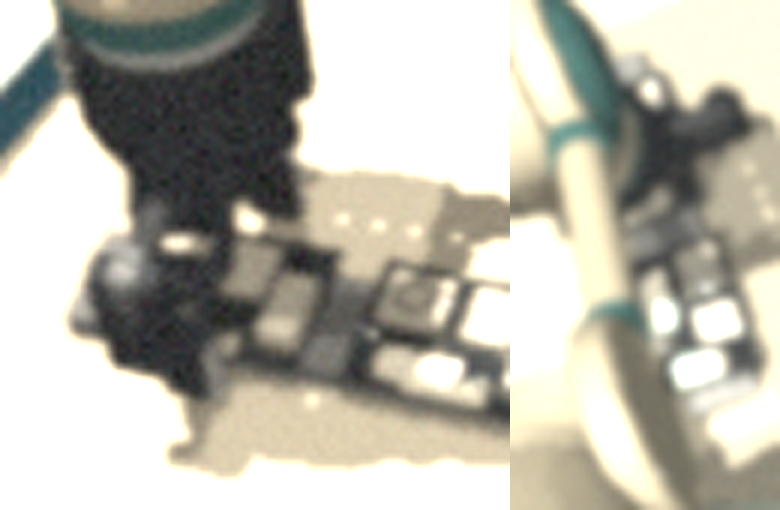

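```bash
A='python3 -m inch'
$A '[{"claw":0.7,"travel":[-0.028,-0.01,0.058],"turn":0},{"claw":0.7,"travel":[-0.028,-0.01,0.058],"turn":0},{"claw":-0.2,"travel":[-0.028,-0.01,0.058],"turn":0},{"claw":-0.2,"travel":[-0.028,-0.01,0.058],"turn":0},{"claw":-0.2,"travel":[-0.028,-0.01,0.058],"turn":0}]' 30
$A '[{"claw":-0.2,"travel":[0,0,0],"turn":0},{"claw":-0.2,"travel":[0,0,0],"turn":0},{"claw":-0.2,"travel":[0,0,0],"turn":0}]'
```

```text
clock: 7.3
position: [0.5228, 0.296, 0.0148]
ee_rot: [-0.003, 0.987, 0.163, 0.002]
contact_force: [-4.0, 5.2, 13.0]
width: 0.0344
gripper_force: 12.7
clock: 7.6
position: [0.5228, 0.296, 0.0148]
ee_rot: [-0.002, 0.987, 0.164, 0.002]
contact_force: [-4.1, 6.8, 13.7]
width: 0.0342
gripper_force: 13.7
```

```bash
A='python3 -m inch'
$A '[{"claw":0.7,"travel":[0,0,0.1],"turn":0},{"claw":0.7,"travel":[0,0,0.1],"turn":0},{"claw":0.7,"travel":[0,0,0.1],"turn":0},{"claw":0.7,"travel":[0,0,0.1],"turn":0},{"claw":0.7,"travel":[0,0,0.1],"turn":0}]' | sed -n '2p;4,5p'
python3 - <<'E'
from h import *
np.set_printoptions(precision=4,suppress=True)
s=grab('scene','s_after.png');r=cv2.imread('pics/scene_avg.png')
t=grab('top','t_after.png')
p=get_state()['position'];q=get_state()['qpos'];print(p,q)
d=cv2.absdiff(s,r).sum(2)
# near (ring) board region & visible part changes
print('changed px right part of near board',(d[270:300,215:250]>90).sum())
# can blobs of both boards in top now vs before
for n,im in(('b',cv2.imread('pics/top_avg.png')),('a',t)):
    m=((im.min(2)>200)*255).astype(np.uint8)[165:240,148:200]
    k,l,st,c=cv2.connectedComponentsWithStats(m)
    print(n,[(np.round(c[i]+[148,165],1).tolist(),int(st[i,4])) for i in range(1,k) if st[i,4]>8])
E
```

```text
position: [0.5215, 0.2925, 0.0311]
contact_force: [0.1, 0.1, 0.3]
width: 0.0722
[0.5217 0.2926 0.0313] [ 0.3948  0.4795  1.7231 -0.0001  0.9404  1.6356]
changed px right part of near board 249
b [([169.6, 182.5], 29), ([162.6, 188.7], 19), ([172.8, 191.0], 20), ([169.8, 198.7], 18), ([179.1, 209.5], 23), ([172.1, 215.3], 18), ([182.2, 218.1], 23), ([179.2, 225.6], 18)]
a [([178.8, 225.8], 16)]
```

```bash
A='python3 -m inch'
$A '[{"claw":0.7,"travel":[0,0,0.2],"turn":0},{"claw":0.7,"travel":[-0.2,-0.4,0.3],"turn":0},{"claw":0.7,"travel":[-0.4,-0.7,0.3],"turn":0},{"claw":0.7,"travel":[-0.4,-0.7,0.1],"turn":0},{"claw":0.7,"travel":[-0.4,-0.7,-0.05],"turn":0}]' | sed -n '2p;4,5p'
python3 - <<'E'
from h import *
t=grab('top','t2.png');grab('scene','s2.png')
for n,im in(('b',cv2.imread('pics/top_avg.png')),('a',t)):
    m=((im.min(2)>200)*255).astype(np.uint8)[165:240,148:200]
    k,l,st,c=cv2.connectedComponentsWithStats(m)
    print(n,[(np.round(c[i]+[148,165],1).tolist(),int(st[i,4])) for i in range(1,k) if st[i,4]>8])
E
for i in 1 2 3 4 5 6 7 8 9; do $A '[{"claw":0.7,"travel":[0,0,-0.015],"turn":0},{"claw":0.7,"travel":[0,0,-0.015],"turn":0}]' | sed -n '2p;4p' | tee /tmp/o; python3 - <<'E' || break
import re,sys
f=re.findall(r'contact_force: \[.*, (\S+)\]',open('/tmp/o').read())
sys.exit(abs(float(f[0]))>4)
E
done
```

```text
position: [0.4416, 0.1509, 0.0236]
contact_force: [0.5, -0.2, -0.9]
width: 0.073
b [([169.6, 182.5], 29), ([162.6, 188.7], 19), ([172.8, 191.0], 20), ([169.8, 198.7], 18), ([179.1, 209.5], 23), ([172.1, 215.3], 18), ([182.2, 218.1], 23), ([179.2, 225.6], 18)]
a [([172.4, 181.3], 29), ([165.3, 186.9], 15), ([175.2, 189.7], 21), ([172.4, 197.4], 16)]
position: [0.4448, 0.154, 0.0201]
contact_force: [0.1, -0.5, -0.4]
position: [0.4434, 0.1538, 0.0167]
contact_force: [1.1, -0.7, 0.5]
position: [0.4421, 0.1532, 0.0131]
contact_force: [-0.4, -0.3, 0.6]
position: [0.4418, 0.1528, 0.0098]
contact_force: [-0.5, 0.9, -0.2]
position: [0.4418, 0.1527, 0.0068]
contact_force: [0.3, 0.5, 0.5]
position: [0.4419, 0.1528, 0.0038]
contact_force: [-0.6, 0.2, 0.9]
position: [0.4419, 0.1528, 0.0008]
contact_force: [-0.2, -0.0, 0.6]
position: [0.4418, 0.1528, -0.0022]
contact_force: [0.5, 0.1, 0.0]
position: [0.4418, 0.1528, -0.0052]
contact_force: [-0.1, 0.4, -0.0]
```

```bash
A='python3 -m inch'
for i in 1 2 3 4 5 6 7 8 9; do $A '[{"claw":0.7,"travel":[0,0,-0.015],"turn":0},{"claw":0.7,"travel":[0,0,-0.015],"turn":0}]' | sed -n '2p;4p' | tee /tmp/o; python3 - <<'E' || break
import re,sys
f=re.findall(r'contact_force: \[.*, (\S+)\]',open('/tmp/o').read())
sys.exit(abs(float(f[0]))>4)
E
done
python3 - <<'E'
from h import *
print(get_state()['qpos'],get_state()['position'])
E
```

```text
position: [0.4418, 0.1528, -0.0082]
contact_force: [0.4, 0.2, 0.6]
position: [0.4424, 0.1529, -0.0107]
contact_force: [-0.7, 0.0, 2.9]
position: [0.4424, 0.1529, -0.0109]
contact_force: [-6.8, -1.9, 32.4]
[ 1.84104818e-01  3.91851619e-01  2.05840584e+00 -2.73032416e-04
  6.89917574e-01  1.42470181e+00] [ 0.44243305  0.15291515 -0.0108512 ]
```

```bash
A='python3 -m inch'
$A '[{"claw":0.7,"travel":[0,0,0.02],"turn":0},{"claw":0.7,"travel":[0,0,0.04],"turn":0},{"claw":0.7,"travel":[0,0,0.04],"turn":0},{"claw":0.7,"travel":[0,0,0.04],"turn":0}]' | sed -n '2,5p'
python3 - <<'E'
from h import *
np.set_printoptions(precision=1,suppress=True,linewidth=150)
t=grab('top','t3.png');s=grab('scene','s3.png');p=get_state()['position'];print(p)
for n in('top','scene'):print(n,'TCP',proj(n,p),'tips',proj(n,p+[0,0,.01]))
a=np.radians(18.9);d=np.array([np.cos(a),np.sin(a),0]);l=np.array([-d[1],d[0],0])
for n,im in(('top',t),('scene',s)):
    for sy in(-1,1):
        print(n,sy,'finger inner/outer at tip z', proj(n,[p+l*sy*w+d*e+[0,0,.01] for w in(.036,.051) for e in(-.011,.011)]).tolist())
    u,v=proj(n,p+[0,0,.03])[0].astype(int)
    g=im.max(2);print(u-24,v-22)
    print('\n'.join(''.join('#' if x<60 else '+' if x<110 else '.' for x in g[y,u-24:u+25]) for y in range(v-22,v+18)))
E
```

```text
position: [0.442, 0.1528, -0.0062]
ee_rot: [0.0, 0.986, 0.164, -0.0]
contact_force: [-0.3, -0.1, 0.4]
width: 0.0723
[ 0.4  0.2 -0. ]
top TCP [[214.4 216.2]] tips [[214.  216.2]]
scene TCP [[252.4 251.4]] tips [[252.4 248.8]]
top -1 finger inner/outer at tip z [[225.40335790941586, 215.6919183509691], [223.1681406072693, 209.41925924238103], [229.6795679056461, 214.1536514217102], [227.44197585574966, 207.88240193684106]]
top 1 finger inner/outer at tip z [[204.86767103209712, 223.07924851080708], [202.64384085475223, 216.79975152311334], [200.5872797427092, 224.61905924728237], [198.3658195619161, 218.33812270445597]]
189 194
.................................................
.................................................
.................................................
.................................................
.................................................
.................................................
............................++...................
.............................+...................
.............................++..................
................
[... 3245 characters left out ...]

...........+#############++++++++++++++++++++++++
...........+#############++++++++++++++++++++++++
...........+#############++++++++++++++++++++++++
...........+#############++++++++++++++++++++++++
...........+#############++++++++.+++++++++++++++
...........+#############++++++++..++++++++++++++
...........+#############++++++++++++++++++++++++
...........+#############++++++++++++++++++++++++
...........+############+++++++++++++++++++++++++
...........+############+++++++++++++++++++++++++
............+##########++++++++++++++++++++++++++
..............++#######++++++++++++++++++++++++++
...............+#######+++...++++++++++++++++++++
................#######+++......+++++++++++++++++
```

```bash
A='python3 -m inch'
$A '[{"claw":0.85,"travel":[0,0,0.25],"turn":0},{"claw":0.85,"travel":[0.15,0.23,0.4],"turn":-0.005},{"claw":0.85,"travel":[0.3,0.46,0.4],"turn":-0.005},{"claw":0.85,"travel":[0.445,0.69,0.4],"turn":-0.005},{"claw":0.85,"travel":[0.445,0.69,0.4],"turn":-0.005}]' | sed -n '2,5p'
$A '[{"claw":0.85,"travel":[0,0,-0.15],"turn":0},{"claw":0.85,"travel":[0,0,-0.25],"turn":0},{"claw":0.85,"travel":[0,0,-0.3],"turn":0},{"claw":0.85,"travel":[0,0,-0.33],"turn":0},{"claw":0.85,"travel":[0,0,-0.347],"turn":0}]' | sed -n '2,5p'
$A '[{"claw":0.85,"travel":[0,0,0],"turn":0},{"claw":0.85,"travel":[0,0,0],"turn":0},{"claw":-0.2,"travel":[0,0,0],"turn":0},{"claw":-0.2,"travel":[0,0,0],"turn":0},{"claw":-0.2,"travel":[0,0,0],"turn":0}]' 30| sed -n '2,6p'
$A '[{"claw":-0.2,"travel":[0,0,0],"turn":0},{"claw":-0.2,"travel":[0,0,0],"turn":0}]'
```

```text
position: [0.5342, 0.2948, 0.0744]
ee_rot: [-0.001, 0.988, 0.157, 0.002]
contact_force: [-0.8, -0.3, -0.3]
width: 0.0789
position: [0.5312, 0.2907, 0.0044]
ee_rot: [0.0, 0.988, 0.156, -0.0]
contact_force: [0.2, -0.8, 0.8]
width: 0.0785
position: [0.5311, 0.293, 0.0061]
ee_rot: [-0.002, 0.988, 0.156, 0.001]
contact_force: [-2.2, 5.1, 4.1]
width: 0.0528
gripper_force: 31.5
clock: 13.4
position: [0.5311, 0.293, 0.0061]
ee_rot: [-0.002, 0.988, 0.156, 0.001]
contact_force: [-2.6, 4.4, 5.1]
width: 0.0525
gripper_force: 31.5
```

```bash
A='python3 -m inch'
$A '[{"claw":-0.2,"travel":[0,0,0.15],"turn":0},{"claw":-0.2,"travel":[0,0,0.4],"turn":0},{"claw":-0.2,"travel":[0,0,0.65],"turn":0},{"claw":-0.2,"travel":[0,0,0.9],"turn":0},{"claw":-0.2,"travel":[0,0,0.9],"turn":0}]' | sed -n '2,6p'
for i in 1 2 3; do $A '[{"claw":-0.2,"travel":[0.028,-1.0,0],"turn":-0.053},{"claw":-0.2,"travel":[0.028,-1.0,0],"turn":-0.053},{"claw":-0.2,"travel":[0.028,-1.0,0],"turn":-0.053},{"claw":-0.2,"travel":[0.028,-1.0,0],"turn":-0.053},{"claw":-0.2,"travel":[0.028,-1.0,0],"turn":-0.053}]'| sed -n '2,6p'; done
$A '[{"claw":-0.2,"travel":[0,-0.19,-0.2],"turn":0.002},{"claw":-0.2,"travel":[0,-0.19,-0.4],"turn":0.002},{"claw":-0.2,"travel":[0,-0.19,-0.5],"turn":0.002},{"claw":-0.2,"travel":[0,-0.19,-0.5],"turn":0.002},{"claw":-0.2,"travel":[0,-0.19,-0.5],"turn":0.002}]'
python3 - <<'E'
from h import *
np.set_printoptions(precision=4,suppress=True)
t=np.mean([grab('top').astype(float) for _ in range(3)],0).astype(np.uint8);cv2.imwrite('pics/t4.png',t)
s=np.mean([grab('scene').astype(float) for _ in range(3)],0).astype(np.uint8);cv2.imwrite('pics/s4.png',s)
p=get_state()['position'];print(p,proj('top',p+[0,0,.006]),proj('scene',p+[0,0,.006]))
for n,im,(u,v) in(('top',t,proj('top',p)[0].astype(int)),('scene',s,proj('scene',p)[0].astype(int))):
    g=im.max(2);u0,v0=u-24,v-20;print(n,u0,v0)
    print('\n'.join(''.join('#' if x<70 else '+' if x<115 else '.' if x<205 else 'o' for x in g[y,u0:u0+49]) for y in range(v0,v0+40)))
E
```

```text
position: [0.5355, 0.2927, 0.1934]
ee_rot: [-0.002, 0.988, 0.157, 0.008]
contact_force: [1.2, 0.9, -0.2]
width: 0.0524
gripper_force: 31.6
position: [0.5364, 0.085, 0.1843]
ee_rot: [0.002, 0.997, 0.071, -0.0]
contact_force: [0.3, 1.1, -0.6]
width: 0.0521
gripper_force: 31.7
position: [0.5427, -0.1148, 0.1843]
ee_rot: [0.002, 1.0, -0.012, 0.0]
contact_force: [-0.4, 1.1, -0.0]
width: 0.0524
gripper_force: 31.8
position: [0.5484, -0.3148, 0.1838]
ee_rot: [0.002, 0.996, -0.095, 0.0]
contact_force: [0.0, 0.5, -1.2]
width: 0.0523
gripper_force: 31.9
clock: 15.9
position: [0.5485, -0.346, 0.0848]
ee_rot: [-0.0, 0.996, -0.089, -0.0]
contact_force: [0.4, 0.1, -0.4]
width: 0.0527
gripper_force: 31.9
[ 0.5487 -0.3473  0.0863] [[372.8174 179.495 ]] [[309.1763 109.4626]]
top 348 159
oo..........................................+####
o..........................................+####+
...........................................+####+
.......................................++++####++
....................................+++++#####+++
..................................++##########+++
+..................
[... 2993 characters left out ...]

ooooooooooooo..+###++..ooooooooooooooooooooooooo.
ooooooooooo....#####++..ooooooooooooooooooooooooo
ooooooooo.....+######+..ooooooooooooooooooooooooo
oooooooo..+++++#######++..ooooooooooooooooooooooo
oooooo...+##############+..oooooooooooooooooooooo
oooo.....++###############+.ooooooooooooooooooooo
oo.......++################+..ooooooooooooooooooo
o........++#################+..oooooooooooooooooo
.........+++#################+..ooo...ooooo....oo
.........+..++################+.........oo.......
.............++#################++++.............
.oo...........++#################+++.............
oooo...........++#################++.............
ooooo...........+##################++............
```

Run:
```python
from h import *
t=cv2.imread('pics/t4.png');s=cv2.imread('pics/s4.png')
p=np.array([.5487,-.3473,.0863]);a=np.radians(-10.2);d=np.array([np.cos(a),np.sin(a),0]);l=np.array([-d[1],d[0],0])
def panel(n,im,x,y,w,h,k):
    b=cv2.convertScaleAbs(cv2.resize(im[y:y+h,x:x+w],None,fx=k,fy=k,interpolation=cv2.INTER_CUBIC),alpha=1.4,beta=15)
    f=lambda P:tuple(int(v) for v in ((proj(n,P)[0]-[x,y]+.5)*k-.5))
    for e in(-.039,.039):
        for q in(-.027,.027): cv2.circle(b,f(p+d*e+l*q+[0,0,.012]),2,(0,0,255),-1)
    cv2.circle(b,f(p),2,(0,255,0),-1)
    for q in(-1,1):cv2.circle(b,f(p+l*q*.027+[0,0,.006]),2,(255,0,255),-1)
    return b
P=np.vstack([panel('scene',s,270,78,80,60,8)[:300*2-170],])
A=panel('scene',s,270,75,66,75,7);B=panel('top',t,350,150,48,75,7)
cv2.imwrite('pics/c7.png',np.hstack([A,B]));print(A.shape,B.shape)
```

```text
(525, 462, 3) (525, 336, 3)
```

View pics/c7.png

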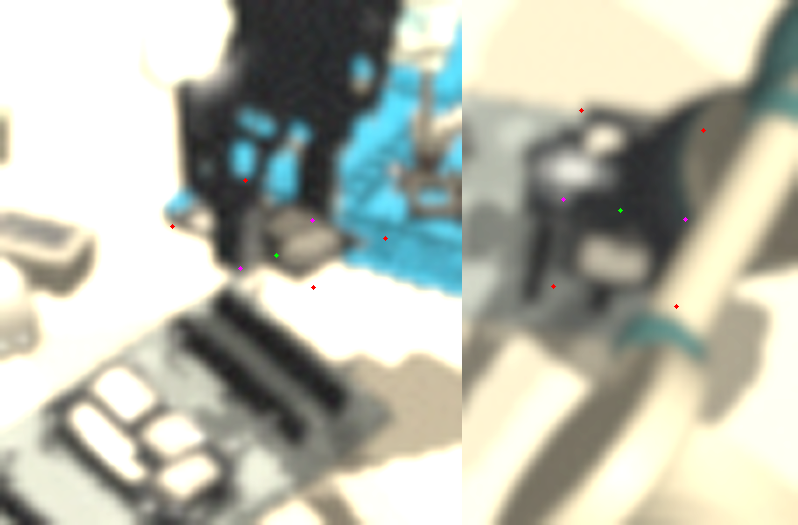

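```bash
cat >> h.py <<'E'
def ray(n,uv):
    a=cast(n,uv,0.)[0];b=cast(n,uv,.3)[0];return a,(b-a)/np.linalg.norm(b-a)
def tri(uv_t,uv_s):
    (a,u),(b,v)=ray('top',uv_t),ray('scene',uv_s)
    k=np.linalg.lstsq(np.c_[u,-v],b-a,rcond=None)[0];P,Q=a+k[0]*u,b+k[1]*v
    return (P+Q)/2,np.linalg.norm(P-Q)
def blobs(im,roi,th,S=6,amin=8):
    x,y,w,h=roi;b=cv2.resize(im[y:y+h,x:x+w],None,fx=S,fy=S,interpolation=cv2.INTER_CUBIC)
    k,l,st,c=cv2.connectedComponentsWithStats(((b.min(2)>th)*255).astype(np.uint8))
    return [(np.round((c[i]+.5)/S-.5+[x,y],2).tolist(),round(st[i,4]/S/S,1)) for i in range(1,k) if st[i,4]/S/S>amin]
E
python3 - <<'E'
from h import *
np.set_printoptions(precision=4,suppress=True)
t0=cv2.imread('pics/top_avg.png');s0=cv2.imread('pics/scene_avg.png');t=cv2.imread('pics/t4.png');s=cv2.imread('pics/s4.png')
for nm,im,roi,ths in(('mid top',t0,(325,160,28,32),(175,)),('mid scene',s0,(275,125,35,35),(185,)),('held top',t,(362,164,18,28),(75,90,105,120)),('held scene',s,(304,102,18,16),(80,95,110,125))):
    for th in ths: print(nm,th,blobs(im,roi,th))
P,e=tri([371.6,187.1],[314.3,109.7]);M,f=tri([337,186.6],[297.1,142.9]);print(P,e,M,f,P-M)
E
```

```text
mid top 175 [([344.71, 171.54], np.float64(21.8)), ([334.71, 173.88], np.float64(14.3)), ([342.76, 180.39], np.float64(11.4)), ([336.38, 186.04], np.float64(9.2))]
mid scene 185 [([277.98, 126.83], np.float64(33.1)), ([287.51, 130.63], np.float64(17.8)), ([284.41, 137.34], np.float64(14.8)), ([294.11, 136.61], np.float64(10.7)), ([296.3, 142.29], np.float64(9.2)), ([304.49, 155.75], np.float64(77.2))]
held top 75 [([369.11, 165.28], np.float64(55.2)), ([366.75, 172.32], np.float64(63.7)), ([371.02, 186.9], np.float64(37.7))]
held top 90 [([369.02, 165.0], np.float64(44.9)), ([366.66, 172.3], np.float64(47.7)), ([370.98, 186.92], np.float64(23.3))]
held top 105 [([368.95, 164.71], np.float64(34.9)), ([369.46, 169.51], np.float64(10.6)), ([365.3, 173.77], np.float64(21.3))]
held top 120 [([364.17, 164.5], np.float64(10.7)), ([375.41, 164.06], np.float64(9.3)), ([365.33, 173.79], np.float64(13.2))]
held scene 80 [([313.98, 109.24], np.float64(20.2)), ([313.0, 114.89], np.float64(90.3))]
held scene 95 [([313.17, 115.07], np.float64(82.4))]
held scene 110 [([313.42, 115.17], np.float64(75.8))]
held scene 125 [([313.79, 115.28], np.float64(68.8))]
[ 0.5263 -0.3392  0.1026] 0.0033350444976074766 [ 0.5333 -0.2489  0.0302] 0.0030009814978376025 [-0.0071 -0.0903  0.0724]
```

Run:
```python
from h import *
np.set_printoptions(precision=4,suppress=True)
P,e=tri([370.98,186.92],[313.98,109.24]);M,f=tri([336.38,186.04],[296.3,142.29]);D=P-M
a=np.radians(-10.28);d=np.array([np.cos(a),np.sin(a),0]);l=np.array([-d[1],d[0],0]);z=np.array([0,0,1.])
H=D-.0016*d-.0091*z;print(P,M,e,f,'H-M in d,l,z',H@d,H@l,H[2])
print('bay_right by l',-.09)
```

```text
[ 0.5266 -0.3366  0.1054] [ 0.535  -0.2463  0.0334] 0.003021180811484038 0.002964714195484491 H-M in d,l,z 0.006216406029479304 -0.09037037894258727 0.06289410656526878
bay_right by l -0.09
```

```bash
A='python3 -m inch'
$A '[{"claw":-0.2,"travel":[-0.014,0.008,-0.1],"turn":0},{"claw":-0.2,"travel":[-0.014,0.008,-0.18],"turn":0},{"claw":-0.2,"travel":[-0.014,0.008,-0.21],"turn":0},{"claw":-0.2,"travel":[-0.014,0.008,-0.21],"turn":0}]' 20| sed -n '2,6p'
for i in 1 2 3 4; do $A '[{"claw":-0.2,"travel":[0,0,-0.012],"turn":0},{"claw":-0.2,"travel":[0,0,-0.012],"turn":0}]' | sed -n '2p;4,6p' ;done
```

```text
position: [0.5449, -0.3453, 0.0424]
ee_rot: [-0.0, 0.996, -0.089, -0.0]
contact_force: [-0.3, -0.0, -0.0]
width: 0.0522
gripper_force: 31.9
position: [0.5458, -0.3461, 0.0412]
contact_force: [0.0, 0.2, 0.9]
width: 0.0518
gripper_force: 32.0
position: [0.5458, -0.346, 0.0391]
contact_force: [-0.5, 2.3, 4.4]
width: 0.0527
gripper_force: 32.7
position: [0.5457, -0.346, 0.0369]
contact_force: [-2.4, 0.7, 6.0]
width: 0.0526
gripper_force: 32.8
position: [0.5455, -0.3461, 0.0346]
contact_force: [-2.5, 1.8, 7.0]
width: 0.0524
gripper_force: 33.0
```

```bash
A='python3 -m inch'
for i in 1 2 3 4 5; do $A '[{"claw":-0.2,"travel":[0,0,-0.01],"turn":0},{"claw":-0.2,"travel":[0,0,-0.01],"turn":0}]' | sed -n '2p;4,6p' ;done
python3 - <<'E'
from h import *
print(get_state()['moment'])
E
```

```text
position: [0.5455, -0.3461, 0.0325]
contact_force: [-3.1, 1.4, 6.7]
width: 0.0526
gripper_force: 33.3
position: [0.5455, -0.3461, 0.0306]
contact_force: [-1.1, 1.2, 6.7]
width: 0.0527
gripper_force: 33.7
position: [0.5456, -0.3461, 0.0287]
contact_force: [-2.2, 1.2, 7.0]
width: 0.0528
gripper_force: 34.2
position: [0.5457, -0.3461, 0.0267]
contact_force: [-1.1, 1.1, 6.5]
width: 0.0522
gripper_force: 34.7
position: [0.5459, -0.3461, 0.0256]
contact_force: [-1.4, 1.5, 11.5]
width: 0.0527
gripper_force: 36.8
[ 0.04848741  0.13709074 -0.02776818]
```

```bash
A='python3 -m inch'
for i in 1 2 3; do $A '[{"claw":-0.2,"travel":[-0.007,0.001,-0.0015],"turn":0},{"claw":-0.2,"travel":[-0.007,0.001,-0.0015],"turn":0}]' | sed -n '2p;4p' ;done
```

```text
position: [0.5455, -0.3463, 0.0255]
contact_force: [-0.1, 1.6, 10.1]
position: [0.5447, -0.3466, 0.0252]
contact_force: [0.5, 1.4, 8.8]
position: [0.5438, -0.3468, 0.025]
contact_force: [1.5, 0.3, 8.0]
```

```bash
A='python3 -m inch'
$A '[{"claw":0.45,"travel":[0,0,0],"turn":0},{"claw":0.45,"travel":[0,0,0],"turn":0},{"claw":0.45,"travel":[0,0,0],"turn":0}]' | sed -n '2p;4,6p'
$A '[{"claw":0.45,"travel":[0,0,0.1],"turn":0},{"claw":0.45,"travel":[0,0,0.3],"turn":0},{"claw":0.45,"travel":[0,0.1,0.55],"turn":0},{"claw":0.45,"travel":[0,0.4,0.75],"turn":0.05},{"claw":0.45,"travel":[0,0.7,0.75],"turn":0.05}]' | sed -n '1,2p;4,6p'
$A '[{"claw":0.6,"travel":[-0.1,1.0,0],"turn":0.08},{"claw":0.6,"travel":[-0.1,1.0,0],"turn":0.08},{"claw":0.6,"travel":[-0.1,1.0,0],"turn":0.08},{"claw":0.6,"travel":[-0.1,1.0,0],"turn":0.08},{"claw":0.7,"travel":[-0.1,1.0,0],"turn":0.08}]' | sed -n '1,3p'
python3 - <<'E'
from h import *
np.set_printoptions(precision=4,suppress=True)
t=np.mean([grab('top').astype(float) for _ in range(4)],0).astype(np.uint8);cv2.imwrite('pics/t5.png',t)
s=np.mean([grab('scene').astype(float) for _ in range(4)],0).astype(np.uint8);cv2.imwrite('pics/s5.png',s)
for th in(160,175): print('top rest',blobs(t,(325,155,65,50),th,amin=6))
print('scene rest',blobs(s,(270,100,70,60),185,amin=6))
print('foam top',blobs(t,(145,165,60,75),190)); print('before',blobs(cv2.imread('pics/top_avg.png'),(145,165,60,75),190))
E
```

```text
position: [0.5404, -0.3446, 0.0218]
contact_force: [0.4, -0.1, -1.0]
width: 0.0616
gripper_force: 0.0
clock: 19.8
position: [0.5428, -0.2378, 0.1701]
contact_force: [0.8, 1.0, 1.1]
width: 0.0618
gripper_force: 0.0
clock: 20.3
position: [0.5187, -0.0307, 0.1661]
ee_rot: [-0.002, 0.993, 0.117, -0.001]
top rest [([364.02, 180.59], np.float64(1306.0)), ([344.68, 171.49], np.float64(32.0)), ([334.64, 174.05], np.float64(26.1)), ([373.5, 174.86], np.float64(28.7)), ([363.24, 177.76], np.float64(28.4)), ([342.64, 180.35], np.float64(19.2)), ([371.03, 183.65], np.float64(18.7)), ([336.45, 186.09], np.float64(17.3)), ([364.92, 189.56], np.float64(17.2))]
top rest [([344.75, 171.53], np.float64(19.4)), ([334.72, 173.89], np.float64(11.3)), ([373.61, 174.88], np.float64(15.7)), ([363.29, 177.52], np.float64(10.4)), ([342.86, 180.39], np.float64(9.2)), ([370.95, 183.62], np.float64(8.8)), ([336.39, 186.04], np.float64(7.2)), ([364.93, 189.54], np.float64(6.2))]
scene rest [([314.73, 132.29], np.float64(1567.9)), ([304.33, 117.8], np.float64(19.0)), ([302.3, 124.54], np.float64(16.0)), ([310.97, 123.6], np.float64(12.8)), ([313.33, 128.76], np.float64(11.1)), ([287.49, 130.62], np.float64(22.2)), ([284.43, 137.29], np.float64(19.8)), ([294.15, 136.65], np.float64(14.6)), ([296.4, 142.26], np.float64(12.6))]
foam top [([179.17, 209.4], np.float64(30.7)), ([171.89, 215.9], np.float64(28.0)), ([182.05, 218.09], np.float64(25.3)), ([179.09, 225.76], np.float64(20.9))]
before [([169.58, 182.49], np.float64(33.4)), ([162.34, 189.41], np.float64(29.8)), ([172.62, 190.99], np.float64(24.2)), ([169.79, 198.72], np.float64(20.9)), ([179.16, 209.4], np.float64(32.2)), ([171.84, 216.05], np.float64(31.3)), ([182.06, 218.1], np.float64(26.5)), ([179.08, 225.76], np.float64(22.1))]
```

Run:
```python
from h import *
np.set_printoptions(precision=4,suppress=True)
T0=[(344.72,171.51),(334.68,173.97),(342.75,180.37),(336.42,186.06)];T1=[(373.55,174.87),(363.27,177.64),(370.99,183.64),(364.92,189.55)]
S0=[(287.5,130.62),(284.4,137.3),(294.13,136.63),(296.37,142.27)];S1=[(304.33,117.8),(302.3,124.54),(310.97,123.6),(313.33,128.76)]
a=np.radians(-10.28);th=np.radians(20)
x=np.array([np.cos(a)*np.cos(th),np.sin(a)*np.cos(th),np.sin(th)]);y=np.array([-np.sin(a),np.cos(a),0]);n=np.cross(x,y);B=np.c_[x,y,n]
D=[(tri(t1,s1)[0]-tri(t0,s0)[0])@B for t0,s0,t1,s1 in zip(T0,S0,T1,S1)]
print(np.array(D),np.mean(D,0))
F0=[(169.58,182.49),(162.34,189.41),(172.62,190.99),(169.79,198.72)];F1=[(179.17,209.4),(171.89,215.9),(182.05,218.09),(179.09,225.76)]
print(np.mean([cast('top',q,.024)[0]-cast('top',r,.024)[0] for q,r in zip(F1,F0)],0))
```

```text
[[ 0.0045 -0.092   0.0002]
 [ 0.0025 -0.0927 -0.0009]
 [ 0.0041 -0.0911  0.0006]
 [ 0.004  -0.0919  0.0005]] [ 0.0038 -0.0919  0.0001]
[-0.088  -0.0302  0.    ]
```

```bash
A='python3 -m inch'
$A '[{"claw":0.75,"travel":[0,0,0],"turn":0.03},{"claw":0.75,"travel":[0,0,0],"turn":0.03},{"claw":0.75,"travel":[0,0,0],"turn":0.03}]' | sed -n '1,5p'
```

```text
clock: 21.0
position: [0.521, -0.0371, 0.1664]
ee_rot: [0.0, 0.987, 0.16, -0.0]
contact_force: [0.6, 0.4, 0.3]
width: 0.0745
```

```bash
A='python3 -m inch'
$A '[{"claw":0.8,"travel":[-0.2,0.755,0],"turn":0.003},{"claw":0.8,"travel":[-0.2,0.755,0],"turn":0.003},{"claw":0.8,"travel":[-0.2,0.755,0],"turn":0.003},{"claw":0.8,"travel":[-0.2,0.755,0],"turn":0.003},{"claw":0.8,"travel":[-0.2,0.755,0],"turn":0.003}]' | sed -n '2p'
$A '[{"claw":0.8,"travel":[-0.205,0.755,0],"turn":0},{"claw":0.8,"travel":[-0.205,0.755,0],"turn":0},{"claw":0.8,"travel":[-0.205,0.755,0],"turn":0},{"claw":0.8,"travel":[-0.205,0.755,-0.2],"turn":0},{"claw":0.8,"travel":[-0.205,0.755,-0.4],"turn":0}]' | sed -n '2p'
$A '[{"claw":0.8,"travel":[0,0,-0.2],"turn":0},{"claw":0.8,"travel":[0,0,-0.3],"turn":0},{"claw":0.8,"travel":[0,0,-0.35],"turn":0},{"claw":0.8,"travel":[0,0,-0.35],"turn":0},{"claw":0.8,"travel":[0,0,-0.35],"turn":0}]' | sed -n '2,5p'
```

```text
position: [0.4806, 0.1156, 0.1666]
position: [0.442, 0.2667, 0.0868]
position: [0.4414, 0.2653, 0.0173]
ee_rot: [-0.0, 0.986, 0.165, 0.001]
contact_force: [0.1, -0.8, 0.0]
width: 0.0769
```

```bash
A='python3 -m inch'
$A '[{"claw":0.8,"travel":[-0.006,0,-0.04],"turn":0},{"claw":0.8,"travel":[-0.006,0,-0.064],"turn":0},{"claw":0.8,"travel":[-0.006,0,-0.064],"turn":0},{"claw":-0.2,"travel":[-0.006,0,-0.064],"turn":0},{"claw":-0.2,"travel":[-0.006,0,-0.064],"turn":0}]' 30 | sed -n '2,5p'
$A '[{"claw":-0.2,"travel":[0,0,0],"turn":0},{"claw":-0.2,"travel":[0,0,0],"turn":0},{"claw":-0.2,"travel":[0,0,0],"turn":0}]'
$A '[{"claw":-0.2,"travel":[0,0,0.15],"turn":0},{"claw":-0.2,"travel":[0,0,0.4],"turn":0},{"claw":-0.2,"travel":[0,0,0.65],"turn":0},{"claw":-0.2,"travel":[0,0,0.9],"turn":0},{"claw":-0.2,"travel":[0,0,0.9],"turn":0}]' | sed -n '2,6p'
```

```text
position: [0.4388, 0.2659, 0.0043]
ee_rot: [-0.0, 0.986, 0.166, 0.0]
contact_force: [-0.6, 0.7, 2.7]
width: 0.053
clock: 23.3
position: [0.4388, 0.2659, 0.0042]
ee_rot: [-0.0, 0.986, 0.166, 0.0]
contact_force: [-1.3, 0.3, 5.8]
width: 0.0527
gripper_force: 31.5
position: [0.4432, 0.2675, 0.1907]
ee_rot: [-0.002, 0.986, 0.166, 0.007]
contact_force: [0.2, 0.9, -0.4]
width: 0.0526
gripper_force: 32.0
```

```bash
A='python3 -m inch'
for i in 1 2 3; do $A '[{"claw":-0.2,"travel":[0.228,-0.723,0],"turn":-0.0543},{"claw":-0.2,"travel":[0.228,-0.723,0],"turn":-0.0543},{"claw":-0.2,"travel":[0.228,-0.723,0],"turn":-0.0543},{"claw":-0.2,"travel":[0.228,-0.723,0],"turn":-0.0543},{"claw":-0.2,"travel":[0.228,-0.723,0],"turn":-0.0543}]'| sed -n '2,3p'; done
$A '[{"claw":-0.2,"travel":[0,0,-0.2],"turn":0},{"claw":-0.2,"travel":[0,0,-0.4],"turn":0},{"claw":-0.2,"travel":[0,0,-0.5],"turn":0},{"claw":-0.2,"travel":[0,0,-0.5],"turn":0},{"claw":-0.2,"travel":[0,0,-0.5],"turn":0}]' | sed -n '2,3p'
$A '[{"claw":-0.2,"travel":[0,0,0],"turn":0},{"claw":-0.2,"travel":[0,0,0],"turn":0}]'
```

```text
position: [0.4842, 0.1199, 0.1828]
ee_rot: [-0.0, 0.997, 0.08, -0.001]
position: [0.5297, -0.023, 0.1829]
ee_rot: [-0.001, 1.0, -0.004, -0.001]
position: [0.5754, -0.1664, 0.1829]
ee_rot: [-0.001, 0.996, -0.089, -0.001]
position: [0.5755, -0.1659, 0.0842]
ee_rot: [-0.0, 0.996, -0.088, -0.0]
clock: 26.0
position: [0.5767, -0.168, 0.0856]
ee_rot: [0.0, 0.996, -0.089, 0.002]
contact_force: [0.7, 0.8, 0.5]
width: 0.053
gripper_force: 32.1
```

```bash
A='python3 -m inch'
$A '[{"claw":-0.2,"travel":[-0.01,0.002,-0.1],"turn":0},{"claw":-0.2,"travel":[-0.01,0.002,-0.18],"turn":0},{"claw":-0.2,"travel":[-0.01,0.002,-0.2],"turn":0},{"claw":-0.2,"travel":[-0.01,0.002,-0.2],"turn":0}]' 20| sed -n '2,4p'
for i in 1 2 3 4 5 6 7; do $A '[{"claw":-0.2,"travel":[0,0,-0.013],"turn":0},{"claw":-0.2,"travel":[0,0,-0.013],"turn":0}]' | sed -n '2p;4p' ;done
```

```text
position: [0.5736, -0.1679, 0.044]
ee_rot: [0.0, 0.996, -0.089, -0.0]
contact_force: [0.5, -0.8, 0.4]
position: [0.574, -0.1681, 0.0418]
contact_force: [-0.4, 0.7, -0.9]
position: [0.574, -0.1681, 0.0389]
contact_force: [-0.3, -0.1, 1.7]
position: [0.5741, -0.168, 0.0365]
contact_force: [-0.7, 0.4, 5.0]
position: [0.574, -0.1681, 0.034]
contact_force: [-1.4, 0.7, 6.1]
position: [0.5739, -0.1681, 0.0314]
contact_force: [-2.1, 0.8, 5.7]
position: [0.574, -0.1681, 0.0289]
contact_force: [-1.1, -0.3, 6.1]
position: [0.5742, -0.1682, 0.0263]
contact_force: [-1.0, 0.1, 6.4]
```

```bash
A='python3 -m inch'
for i in 1 2; do $A '[{"claw":-0.2,"travel":[0,0,-0.006],"turn":0},{"claw":-0.2,"travel":[0,0,-0.006],"turn":0}]' | sed -n '2p;4p' ;done
$A '[{"claw":-0.2,"travel":[-0.01,0.002,-0.002],"turn":0},{"claw":-0.2,"travel":[-0.01,0.002,-0.002],"turn":0}]' | sed -n '2p;4p'
```

```text
position: [0.5742, -0.1681, 0.0252]
contact_force: [-0.9, 0.1, 6.5]
position: [0.5743, -0.1682, 0.0241]
contact_force: [-0.4, 0.2, 6.8]
position: [0.5729, -0.1681, 0.0239]
contact_force: [0.1, 0.2, 5.4]
```

```bash
A='python3 -m inch'
for i in 1 2; do $A '[{"claw":-0.2,"travel":[0,0,-0.007],"turn":0},{"claw":-0.2,"travel":[0,0,-0.007],"turn":0}]' | sed -n '2p;4p' ;done
$A '[{"claw":0.45,"travel":[0,0,0],"turn":0},{"claw":0.45,"travel":[0,0,0],"turn":0},{"claw":0.45,"travel":[0,0,0],"turn":0}]' | sed -n '2p;4,6p'
$A '[{"claw":0.45,"travel":[0,0,0.1],"turn":0},{"claw":0.45,"travel":[0,0,0.3],"turn":0},{"claw":0.45,"travel":[0,0.1,0.55],"turn":0},{"claw":0.45,"travel":[0,0.3,0.75],"turn":0},{"claw":0.45,"travel":[-0.1,0.5,0.75],"turn":0}]' | sed -n '1,2p;4,6p'
$A '[{"claw":0.0,"travel":[-0.2,0.4,0],"turn":0},{"claw":0.0,"travel":[-0.2,0.4,0],"turn":0},{"claw":0,"travel":[-0.2,0.4,0],"turn":0},{"claw":0,"travel":[-0.2,0.4,0],"turn":0}]' | sed -n '1,5p'
python3 - <<'E'
from h import *
np.set_printoptions(precision=4,suppress=True)
t=np.mean([grab('top').astype(float) for _ in range(4)],0).astype(np.uint8);cv2.imwrite('pics/t6.png',t)
s=np.mean([grab('scene').astype(float) for _ in range(4)],0).astype(np.uint8);cv2.imwrite('pics/s6.png',s)
print('top',blobs(t,(300,150,90,50),165,amin=6))
print('scene',blobs(s,(255,105,75,70),185,amin=6))
print(get_state()['position'])
E
```

```text
position: [0.5731, -0.1681, 0.0226]
contact_force: [-0.4, 0.3, 6.9]
position: [0.5732, -0.1681, 0.0221]
contact_force: [-1.9, 0.3, 11.7]
position: [0.5711, -0.1672, 0.0194]
contact_force: [0.2, 0.2, 0.6]
width: 0.0619
gripper_force: 0.0
clock: 29.6
position: [0.5572, -0.0701, 0.1742]
contact_force: [0.6, 1.5, 0.6]
width: 0.0619
gripper_force: 0.0
clock: 30.0
position: [0.5118, 0.0117, 0.1696]
ee_rot: [0.0, 0.996, -0.088, 0.0]
contact_force: [0.6, 0.2, -0.3]
width: 0.0422
top [([307.16, 169.27], np.float64(24.5)), ([344.68, 171.5], np.float64(28.2)), ([334.7, 173.92], np.float64(21.5)), ([373.5, 174.84], np.float64(25.6)), ([363.29, 177.64], np.float64(23.8)), ([315.36, 175.45], np.float64(17.2)), ([342.65, 180.37], np.float64(16.2)), ([309.28, 181.14], np.float64(14.7)), ([371.01, 183.6], np.float64(15.8)), ([336.44, 186.1], np.float64(14.5)), ([364.9, 189.55], np.float64(14.1)), ([303.84, 191.53], np.float64(18.2)), ([312.22, 192.14], np.float64(8.8)), ([322.75, 193.95], np.float64(11.3)), ([329.63, 195.61], np.float64(12.5)), ([305.08, 197.05], np.float64(18.1)), ([312.52, 197.88], np.float64(6.1))]
scene [([308.38, 145.95], np.float64(1745.4)), ([304.33, 117.8], np.float64(18.9)), ([302.35, 124.57], np.float64(15.9)), ([310.98, 123.63], np.float64(13.0)), ([313.35, 128.77], np.float64(11.1)), ([287.5, 130.62], np.float64(22.0)), ([284.42, 137.27], np.float64(19.6)), ([294.18, 136.64], np.float64(14.3)), ([257.93, 139.38], np.float64(18.9)), ([296.41, 142.27], np.float64(12.6)), ([275.1, 149.28], np.float64(17.9)), ([266.19, 151.38], np.float64(18.6)), ([277.2, 155.1], np.float64(16.0)), ([261.27, 170.56], np.float64(119.9))]
[0.5124 0.0104 0.1694]
```

```bash
cat >> h.py <<'E'
_a=np.radians(-10.28);_t=np.radians(20)
X=np.array([np.cos(_a)*np.cos(_t),np.sin(_a)*np.cos(_t),np.sin(_t)]);Y=np.array([-np.sin(_a),np.cos(_a),0]);N=np.cross(X,Y);B=np.c_[X,Y,N]
E
python3 - <<'E'
from h import *
np.set_printoptions(precision=4,suppress=True)
T0=[(334.68,173.93),(342.66,180.37),(336.43,186.09)];S0=[(284.42,137.28),(294.15,136.64),(296.4,142.27)]
T1=[(307.16,169.27),(315.36,175.45),(309.28,181.14)];S1=[(266.19,151.38),(275.1,149.28),(277.2,155.1)]
print(np.array([(tri(t1,s1)[0]-tri(t0,s0)[0])@B for t0,s0,t1,s1 in zip(T0,S0,T1,S1)]))
# mid largest can -> ring centre estimate: triangulated can1 of mid board, offsets to mid board can
M1,e=tri((344.70,171.5),(287.5,130.62));print('mid can1',M1,e)
t=cv2.imread('pics/top_avg.png');s=cv2.imread('pics/scene_avg.png')
# gauge: bright top marks in top view, stand foot circle
r=lambda im,x,y,w,h:cv2.resize(im[y:y+h,x:x+w],None,fx=6,fy=6,interpolation=cv2.INTER_CUBIC)
for th in(95,110,125):print('gauge top',th,blobs(t,(243,200,18,22),th,amin=2))
fg=(np.abs(r(t,235,195,34,32).astype(int)-t[215,220].astype(int)).sum(2)>110).astype(np.uint8)*255
c=max(cv2.findContours(fg,0,1)[0],key=cv2.contourArea);ce,ra=cv2.minEnclosingCircle(c);m=cv2.moments(c)
cc=np.array([m['m10'],m['m01']])/m['m00'];cc=(cc+.5)/6-.5+[235,195];print('foot',cc,ra/6,cast('top',cc,.005))
dk=(r(t,235,195,34,32).max(2)<80).astype(np.uint8)*255
c=max(cv2.findContours(dk,0,1)[0],key=cv2.contourArea);R=cv2.minAreaRect(c);rc=(np.array(R[0])+.5)/6-.5+[235,195]
print('column',rc,np.array(R[1])/6,R[2],cast('top',rc,.0625))
E
```

```text
[[-0.0019  0.0879 -0.0042]
 [ 0.0014  0.0894 -0.0004]
 [ 0.0017  0.0892  0.0002]]
mid can1 [ 0.5803 -0.2714  0.0457] 0.0027077769392927936
gauge top 95 [([251.55, 210.42], np.float64(183.6)), ([247.74, 210.27], np.float64(11.6)), ([252.84, 211.61], np.float64(10.2))]
gauge top 110 [([251.92, 201.86], np.float64(68.0)), ([247.7, 210.04], np.float64(3.9)), ([252.34, 219.25], np.float64(57.6))]
gauge top 125 [([252.11, 201.45], np.float64(54.1)), ([252.35, 219.78], np.float64(42.7))]
foot [251.0374 210.8274] 10.513761520385742 [[0.4578 0.0303 0.005 ]]
column [251.6127 211.049 ] [13.6224 12.1268] 14.03624439239502 [[0.4573 0.0276 0.0625]]
```

```bash
A='python3 -m inch'
$A '[{"claw":0.42,"travel":[-0.15,0.05,0],"turn":-0.02},{"claw":0.42,"travel":[-0.275,0.086,0],"turn":-0.02},{"claw":0.42,"travel":[-0.275,0.086,0],"turn":-0.02},{"claw":0.42,"travel":[-0.275,0.086,-0.15],"turn":-0.02},{"claw":0.42,"travel":[-0.275,0.086,-0.25],"turn":-0.02}]' | sed -n '2,5p'
python3 - <<'E'
from h import *
np.set_printoptions(precision=4,suppress=True)
s=grab('scene','s7.png');g=s.max(2)
p=get_state()['position'];print(p)
print('\n'.join(''.join('#' if x<70 else '+' if x<125 else '.' if x<215 else 'o' for x in g[y,240:305]) for y in range(140,225)))
E
```

```text
position: [0.458, 0.0279, 0.1193]
ee_rot: [0.0, 0.993, -0.12, 0.001]
contact_force: [0.0, 0.9, -0.7]
width: 0.0605
[0.4556 0.0281 0.1163]
+##++...oooooooooooo.#####################################+.++++.
+#++..oooooooooooooo.+###################################+...+++.
++++..oooooooooooooo.+###################################+...+#+.
+++..ooooooooooooo..+####################################+...+#+.
++...oooooooooooo.++######################################++###+.
+..oooooooooooo..+#############################################++
...ooooooooooo..++#################################+###########+.
.ooooooooooo.....+################################++######++#+++.
ooooooooooo......++######################################+++++...
oooooooooo.......++######################################+++....+
oooooooooo......+++++####################################++......
oooooooooo.+....++++++###################################++...+..
oooooooooo.+++..++++++##################################+++.....o
ooooooooo.+#+++++++++##################################++++....oo
ooooooooo.+#+++++++###################
[... 3947 characters left out ...]
###################+............++++++++
oooooooooooooooooo.+++######################+..........++++++++++
oooooooooooooooooo..+++#####################++........+++++++++++
oooooooooooooooooo..++++####################+.........+++++++++++
oooooooooooooooooo..+++++###################+........++++++++++++
ooooooooooooooooooo.+++++##################++.......+++++++++++++
oooooooooooooooooooo.+++##################++.......++++++++++++++
ooooooooooooooooooooo.++#################++.......+++++++++++++++
oooooooooooooooooooooo.+################++........+++++++++++++++
oooooooooooooooooooooo..+##############++.......++++++++++++++++.
oooooooooooooooooooooo..++++##########+++.......+++++++++++++++..
```

```bash
A='python3 -m inch'
$A '[{"claw":0.3,"travel":[0,0,-0.15],"turn":0},{"claw":0.3,"travel":[0,0,-0.22],"turn":0},{"claw":0.3,"travel":[0,0,-0.25],"turn":0},{"claw":0.3,"travel":[0,0,-0.25],"turn":0},{"claw":0.3,"travel":[0,0,-0.25],"turn":0}]' | sed -n '2,5p'
$A '[{"claw":-0.7,"travel":[0,0,0],"turn":0},{"claw":-0.7,"travel":[0,0,0],"turn":0},{"claw":-0.7,"travel":[0,0,0],"turn":0},{"claw":-0.7,"travel":[0,0,0],"turn":0},{"claw":-0.7,"travel":[0,0,0],"turn":0}]' 20
$A '[{"claw":-0.7,"travel":[0,0,0],"turn":0},{"claw":-0.7,"travel":[0,0,0],"turn":0}]'
```

```text
position: [0.4583, 0.0281, 0.0704]
ee_rot: [0.0, 0.993, -0.12, 0.001]
contact_force: [-0.5, -0.6, 0.6]
width: 0.0556
clock: 31.95
position: [0.4583, 0.03, 0.0704]
ee_rot: [-0.002, 0.993, -0.121, 0.001]
contact_force: [0.5, 4.8, 0.5]
width: 0.024
gripper_force: 19.0
clock: 32.15
position: [0.4582, 0.03, 0.0704]
ee_rot: [-0.002, 0.993, -0.121, 0.001]
contact_force: [1.0, 5.8, 0.8]
width: 0.0238
gripper_force: 19.0
```

```bash
A='python3 -m inch'
$A '[{"claw":-0.7,"travel":[0,0.008,0.05],"turn":0},{"claw":-0.7,"travel":[0,0.008,0.1],"turn":0},{"claw":-0.7,"travel":[0,0.008,0.15],"turn":0},{"claw":-0.7,"travel":[0,0.008,0.175],"turn":0},{"claw":-0.7,"travel":[0,0.008,0.175],"turn":0}]' | sed -n '2p;4,6p'
$A '[{"claw":-0.7,"travel":[0,0,0],"turn":0}]' | sed -n '2p;4,6p'
for i in 1 2 3 4; do $A '[{"claw":-0.7,"travel":[-0.01,0.0025,0],"turn":0},{"claw":-0.7,"travel":[-0.01,0.0025,0],"turn":0}]' | sed -n '2p;4p';done
```

```text
position: [0.4577, 0.0296, 0.1059]
contact_force: [-0.1, 0.2, -1.2]
width: 0.0235
gripper_force: 19.6
position: [0.4569, 0.0298, 0.1048]
contact_force: [-0.8, -0.5, -1.1]
width: 0.024
gripper_force: 19.6
position: [0.4543, 0.0305, 0.1042]
contact_force: [-0.4, -0.2, -0.7]
position: [0.4528, 0.031, 0.1045]
contact_force: [0.1, 0.3, -1.3]
position: [0.452, 0.0313, 0.1049]
contact_force: [2.2, -0.4, -1.1]
position: [0.4503, 0.0319, 0.1051]
contact_force: [3.2, -0.9, -1.5]
```

```bash
A='python3 -m inch'
$A '[{"claw":-0.7,"travel":[-0.015,0.004,-0.012],"turn":0},{"claw":-0.7,"travel":[-0.03,0.008,-0.025],"turn":0},{"claw":-0.7,"travel":[-0.045,0.011,-0.03],"turn":0},{"claw":-0.7,"travel":[-0.045,0.011,-0.03],"turn":0}]' | sed -n '2p;4,6p'
$A '[{"claw":-0.7,"travel":[-0.015,0.004,0],"turn":0},{"claw":-0.7,"travel":[-0.03,0.008,0],"turn":0},{"claw":-0.7,"travel":[-0.047,0.012,0],"turn":0},{"claw":-0.7,"travel":[-0.047,0.012,0],"turn":0},{"claw":-0.7,"travel":[-0.047,0.012,0],"turn":0}]' | sed -n '2p;4,6p'
python3 - <<'E'
from h import *
s=grab('scene','s8.png');g=s.max(2);t=grab('top','t8.png')
print('\n'.join(''.join('#' if x<60 else '+' if x<125 else '.' if x<215 else 'o' for x in g[y,245:305]) for y in range(150,222)))
E
```

```text
position: [0.4395, 0.0344, 0.0987]
contact_force: [3.0, -0.3, 3.2]
width: 0.024
gripper_force: 20.5
position: [0.4295, 0.0367, 0.0984]
contact_force: [2.0, -0.3, -0.2]
width: 0.0237
gripper_force: 20.2
ooooo......+++##+..ooo.+####################################
ooooo.+....++++##+..oo.+####################################
ooooo.++....+++++++..oo.+###################################
ooooo.+++....+..++#+..o.+###################################
ooooo.+++++......++#+....+##################################
ooooo.++++++......++#++.++#################################+
ooooo.++++++.......++#+++##################################+
ooooo.++#++++.......++####################################+.
ooooo.+++++++++......++###################################+.
ooooo...++++++++......++##################################+.
ooooooo..++++++++......+#################################+.o
oooooooo..++++++++.....+#################################+.o
ooooooooo...+++++++....+##########################+++####+.o
oooooooooooo..++++++...+#########################+...+##+.oo
ooooooooooooo..++++++..+####################
[... 2793 characters left out ...]
######+..o....oo.......++++++
oooooooooooooo..+####################+.................+++++
ooooooooooooo..+######################+++++...............++
ooooooooooooo..+#######################+++.................+
ooooooooooooo.+++######################+++..................
ooooooooooooo.++++#####################+++..................
ooooooooooooo..++++####################++..................+
ooooooooooooo..+++++###################++..................+
ooooooooooooo..++++++##################++.................++
oooooooooooooo.+++++++################++................++++
oooooooooooooo..++++++++#############++.................++++
ooooooooooooooo..++++++++####+######++.................+++++
```

```bash
A='python3 -m inch'
$A '[{"claw":-0.7,"travel":[0.005,0,0.1],"turn":0},{"claw":-0.7,"travel":[0.005,0,0.25],"turn":0},{"claw":-0.7,"travel":[0.005,0,0.4],"turn":0},{"claw":-0.7,"travel":[0.005,0,0.4],"turn":0},{"claw":-0.7,"travel":[0.005,0,0.4],"turn":0}]' 45 | sed -n '2p;4,6p'
$A '[{"claw":-0.7,"travel":[0,0,0],"turn":0},{"claw":-0.7,"travel":[0,0,0],"turn":0}]' 45
python3 - <<'E'
from h import *
s=grab('scene','s9.png');g=s.max(2);t=grab('top','t9.png');p=get_state()['position'];print(proj('scene',p))
print('\n'.join(''.join('#' if x<60 else '+' if x<125 else '.' if x<215 else 'o' for x in g[y,240:300]) for y in range(105,185)))
E
```

```text
position: [0.4304, 0.0368, 0.1783]
contact_force: [-0.4, 0.3, -0.5]
width: 0.0237
gripper_force: 49.0
clock: 35.25
position: [0.4302, 0.0367, 0.1772]
ee_rot: [0.0, 0.993, -0.12, -0.002]
contact_force: [-0.2, 0.4, -0.8]
width: 0.0234
gripper_force: 49.0
[[283.2294758  167.09868636]]
+++++.....++++++#++..ooo...+################+++++###########
+++++++++++++++++..oooo...++################################
+++++++++++++++...oooo....++################################
++++++++++++++..oooooo.....+################################
.+++++++++++...oooooo..+...+################################
...++++++++..oooooooo..+...+################################
oo....+++...ooooooooo....o..################################
ooooo.....ooooooooooo....oo.################################
ooooooooooooooooooooo..+.oo.################################
.oooooooooooooooooooo..+....################################
....ooooooooooooooooo..++..+################################
........ooooooooooooo.++++++################################
.............ooooooo..++++++################################
...............oo.....++
[... 3362 characters left out ...]
o.+####+..ooooooooooooooooooo
oooooooooooooooooooooooooooooooo..###+..oooooooooooooooooooo
ooooooooooooooooooooooooooooooooo.+++.oooooooooooooooooooooo
oooooooooooooooooooooooooooooooo..++.ooooooooooooooooooooooo
oooooooooooooooooooooooooooooooo..+.oooooooooooooooooooooooo
oooooooooooooooooooooooooooooooo...ooooooooooooooooooooooooo
ooooooooooooooooooooooooooooooooo.oooooooooooooooooooooooooo
oooooooooooooooooooooooooooooooooooooooooooooooooooooooooooo
oooooooooooooooooooooooooooooooooooooooooooooooooooooooooooo
oooooooooooooooooooooooooooooooooooooooooooooooooooooooooooo
oooooooooooooooooooooooooooooooooooooooooooooooooooooooooooo
oooooooooooooooooooooooooooooooooooooooooooooooooooooooooooo
```

Run:
```python
from h import *
np.set_printoptions(precision=1,suppress=True)
p=get_state()['position'];a=np.radians(-13.8);d=np.array([np.cos(a),np.sin(a),0]);z=np.array([0,0,1.])
G=p+.021*z
for th in(14,17,20,23,26):
    r=np.radians(th);u=-np.sin(r)*d+np.cos(r)*z
    q=proj('scene',[G-.0785*u,G-.0685*u,G-.0485*u]);print(th,q.tolist(),'slope',(q[0]-q[2])[0]/(q[0]-q[2])[1])
s=cv2.imread('pics/s9.png');g=cv2.resize(s[158:184,265:290],None,fx=6,fy=6,interpolation=cv2.INTER_CUBIC).max(2)
for v in range(162,182):
    row=g[int((v-158+.5)*6)];m=np.where(row<170)[0]
    if len(m):print(v,(m.min()+.5)/6-.5+265,(m.max()+.5)/6-.5+265)
```

```text
14 [[276.42961001028766, 181.50587410157033], [277.2887000587916, 178.89916421867923], [279.0532788396344, 173.54553137920792]] slope -0.32959244606092886
17 [[275.23535771842694, 180.3701243587207], [276.2360659699192, 177.90272391281596], [278.29263376832245, 172.83232953672143]] slope -0.4055928984658436
20 [[274.06588652395436, 179.18510005675452], [275.20506086516053, 176.8621197656145], [277.54730078148043, 172.08613681542735]] slope -0.4904116473316475
23 [[272.92361580864525, 177.95355176065527], [274.19790139931996, 175.77982248088398], [276.8190061717077, 171.30880455065142]] slope -0.5862360508158745
26 [[271.81090229064597, 176.6782805890696], [273.21674760022813, 174.65835644153015], [276.10943355139466, 170.5022369403888]] slope -0.6960007903549793
162 264.5833333333333 289.4166666666667
163 264.5833333333333 289.4166666666667
164 264.5833333333333 289.4166666666667
165 264.5833333333333 289.4166666666667
166 264.5833333333333 284.0833333333333
167 264.5833333333333 283.5833333333333
168 265.75 283.0833333333333
169 267.9166666666667 282.75
170 269.25 282.4166666666667
171 270.9166666666667 281.75
172 271.75 280.75
173 272.25 279.25
174 272.75 278.0833333333333
175 272.5833333333333 276.5833333333333
176 272.5833333333333 275.5833333333333
177 272.5833333333333 274.9166666666667
178 272.9166666666667 273.5833333333333
```

```bash
A='python3 -m inch'
for i in 1 2; do $A '[{"claw":-0.7,"travel":[0.12,-0.19,0],"turn":0.01},{"claw":-0.7,"travel":[0.24,-0.38,0],"turn":0.01},{"claw":-0.7,"travel":[0.34,-0.535,0],"turn":0.01},{"claw":-0.7,"travel":[0.34,-0.535,0],"turn":0.01},{"claw":-0.7,"travel":[0.34,-0.535,0],"turn":0.01}]' | sed -n '2,3p';done
$A '[{"claw":-0.7,"travel":[0,0,-0.12],"turn":0},{"claw":-0.7,"travel":[0,0,-0.22],"turn":0},{"claw":-0.7,"travel":[0,0,-0.24],"turn":0},{"claw":-0.7,"travel":[0,0,-0.24],"turn":0},{"claw":-0.7,"travel":[0,0,-0.24],"turn":0}]'
python3 - <<'E'
from h import *
s=np.mean([grab('scene').astype(float) for _ in range(3)],0).astype(np.uint8);cv2.imwrite('pics/s10.png',s);g=s.max(2)
t=np.mean([grab('top').astype(float) for _ in range(3)],0).astype(np.uint8);cv2.imwrite('pics/t10.png',t)
p=get_state()['position'];print(p,proj('scene',p))
print(250,118);print('\n'.join(''.join('#' if x<60 else '+' if x<125 else '.' if x<200 else 'o' for x in g[y,250:310]) for y in range(118,170)))
E
```

```text
position: [0.4993, -0.0708, 0.1777]
ee_rot: [-0.0, 0.994, -0.106, -0.001]
position: [0.5668, -0.1764, 0.1779]
ee_rot: [-0.001, 0.996, -0.089, -0.001]
clock: 36.85
position: [0.568, -0.1768, 0.1317]
ee_rot: [0.0, 0.996, -0.089, 0.001]
contact_force: [0.7, -0.8, -0.2]
width: 0.0238
gripper_force: 49.0
[ 0.56798192 -0.17758746  0.13131578] [[277.21410649 122.46947914]]
250 118
ooo.ooo.....++++....+####++++####+.ooooooooooo..++..oooooooo
oo...oo.....+++++..+#####+++++##+.ooooooooooo.+++++..ooooo..
o.........+++++++..+#####++++.+++.ooooooooo..+++...++.oooo.+
...++..o.......+++++#####+++.oo..oooooooooo.+++.ooo.++....+.
..++++.o.....oo..+++#####++.ooooooooooooo...++++.ooo..++++..
.+++++.....ooooo.+++#####++.oooooooooooo....+++++.ooo..+++.o
.+++.......ooooo..+#####+++.oooooooooo......++##+.ooooo.+..o
++++.oo....oooo..++####+++.oooooooooo.......+++##+.ooooo.+..
++++..oo....oo..++######++.oooooooo.........++++##+.ooo.+++.
+++++.ooo.........+####++.ooooooo..............++##+..oo.+++
+++++.ooooooo..ooo.+##+..ooooooo....oo...........+##+..o..++
++++..oooooooooooo.+#+..oooooo..+..ooooo..........++
[... 1748 characters left out ...]
###+++++++++++++.............
..+++++++++......++#####++++######+++++++++++++.............
oo.+++++++++......+######+###++++++++++++++++++++...........
oo...+++++++++....++++######++++++++++++++++++++++..........
oooo...++++++++..+++++######+++++++++++++.+++++++++.........
oooooo..++++++++++++++######+++++++++++...++++++++++.....ooo
oooooooo..++++++++++++++###+++++++++++.....++++++++++...oooo
ooooooooo...+++++++++++++#+++++++++++........+++++++..oooooo
ooooooooooo..++++++++++++++++++++++...........+++....ooooooo
ooooooooooooo..+++++++++++..++++++.........+++++..oooooooooo
oooooooooooooo...+++++++...++++++........++++...oooooooooooo
oooooooooooooooo...+++.....++++........++++...oooooooooooooo
```

Run:
```python
from h import *
np.set_printoptions(precision=2,suppress=True)
p=np.array([.568,-.1776,.1313]);a=np.radians(-10.2);d=np.array([np.cos(a),np.sin(a),0]);z=np.array([0,0,1.])
for th in(19,21,23):
    r=np.radians(th);u=-np.sin(r)*d+np.cos(r)*z;tip=p+.021*z-.0785*u
    print(th,tip.round(4),'scene',proj('scene',[tip,tip+.02*u]).tolist())
for S in([.5902,-.1817,.0499],[.594,-.1825,.0499],[.5976,-.1839,.0499]):print(S,proj('scene',S)[0],proj('top',S)[0])
s=cv2.imread('pics/s10.png')
g=cv2.resize(s[118:140,262:284],None,fx=6,fy=6,interpolation=cv2.INTER_CUBIC).max(2)
for v in range(120,136):
    row=g[int((v-118+.5)*6)];m=np.where(row[20:100]<165)[0]
    if len(m):print(v,(m.min()+20.5)/6-.5+262,(m.max()+20.5)/6-.5+262)
for f,x,y in(('s6',258,134),('t6',304,157)):
    im=cv2.imread(f'pics/{f}.png').min(2);print(f,x,y);print(im[y:y+18,x:x+22])
```

```text
19 [ 0.59 -0.18  0.08] scene [[270.03636453210055, 134.74426127535344], [271.83990537848706, 130.1770088971515]]
21 [ 0.6  -0.18  0.08] scene [[269.38095242739297, 134.14696679755164], [271.3434732921269, 129.7273062258368]]
23 [ 0.6  -0.18  0.08] scene [[268.73550702636766, 133.52949475400607], [270.85455026323166, 129.2619878001536]]
[0.5902, -0.1817, 0.0499] [270.66 142.95] [316.57 168.37]
[0.594, -0.1825, 0.0499] [269.7  142.42] [316.8  167.18]
[0.5976, -0.1839, 0.0499] [268.91 141.82] [317.21 166.05]
120 264.9166666666667 278.0833333333333
121 264.9166666666667 277.75
122 265.0833333333333 277.0833333333333
123 265.9166666666667 276.75
124 266.4166666666667 276.5833333333333
125 265.25 276.0833333333333
126 264.9166666666667 275.5833333333333
127 264.9166666666667 274.9166666666667
128 267.9166666666667 273.4166666666667
129 268.25 272.25
130 268.25 271.25
131 268.0833333333333 278.0833333333333
132 268.0833333333333 278.0833333333333
133 268.4166666666667 278.0833333333333
134 272.9166666666667 278.0833333333333
135 271.25 278.0833333333333
s6 258 134
[[120 168 159  98  38  20 
[... 2634 characters left out ...]
9 153 158 166 163 151 136 112
  102 114 129 133]
 [135 150 167 172 176 170 138  91  73 104 141 154 158 160 157 150 133 108
  106 120 128 131]
 [137 163 182 183 181 170 134  88  71 100 134 151 157 158 154 149 127 103
  110 125 130 131]
 [134 165 183 183 180 167 130  84  67  84 109 127 139 143 141 133 111  97
  113 126 131 130]
 [133 163 179 177 172 154 118  78  66  77  88  94 102 105 103  97  88  94
  115 128 131 131]
 [139 164 168 158 150 133 101  74  84 104 112 107 101  97  86  74  77 100
  121 130 131 131]
 [153 168 154 127 113 100  78  76 108 138 150 147 142 136 120  94  84 108
  126 131 132 131]
 [162 172 146 103  78  66  61  84 128 160 173 174 172 169 154 119  96 111
  126 132 131 131]]
```

```bash
A='python3 -m inch'
$A '[{"claw":-0.7,"travel":[-0.012,0,-0.06],"turn":0},{"claw":-0.7,"travel":[-0.012,0,-0.1],"turn":0},{"claw":-0.7,"travel":[-0.012,0,-0.12],"turn":0},{"claw":-0.7,"travel":[-0.012,0,-0.12],"turn":0},{"claw":-0.7,"travel":[-0.012,0,-0.12],"turn":0}]'
python3 - <<'E'
from h import *
s=np.mean([grab('scene').astype(float) for _ in range(3)],0).astype(np.uint8);cv2.imwrite('pics/s11.png',s)
p=get_state()['position'];print(p,get_state()['contact_force'])
x,y=256,124;b=cv2.resize(s[y:y+36,x:x+36],None,fx=2,fy=1.5,interpolation=cv2.INTER_CUBIC).max(2)
print(x,y);print('\n'.join('%5.1f '%(y+(i+.5)/1.5-.5)+''.join(' .:-=+*%@#'[::-1][min(9,v//22)] for v in r) for i,r in enumerate(b)))
E
```

```text
clock: 37.65
position: [0.5654, -0.1775, 0.1064]
ee_rot: [-0.0, 0.996, -0.089, -0.0]
contact_force: [0.0, -0.1, -0.5]
width: 0.0234
gripper_force: 49.0
[ 0.5656255  -0.17758101  0.10699296] [-0.04783833  0.0114782  -0.0106288 ]
256 124
123.8 ::::::::.           .::-===++*%@@###@@%%***%%%%%%%@@@@%*+-:     ...:::::
124.5  ..::::..          ..::--==+**%@@###@@%%****%%*%%%@@@@%*+-:   ...:::::::
125.2    ..::::.       .:::::--==++%%@@@##@@%%********%%@@@@%*=-:...::::::::::
125.8     .::--::.    .:-=-------=+*%@@##@@@%%******%%%@@@#@%*+=-::---::::::::
126.5      .:---:::..::-===-:....:-+*@@##@@@%%****%%%%%@@@@@%*+==----::---::::
127.2       .....::::----::..    .:=*@@##@@@%%*********%%@@@%*+=-::...::----::
127.8              ......         :+*@@##@@@%%*****++=++*%%%%+=-.      .:---::
128.5                            .:+%@@##@@@%%****+=---=+***+=:.        ..::::
129.2                            .-+%@###@@@%%***+=-:::-=+*+=:.           ..::
129.8                            :=*%@@##@@@%%***++=---=+*+=-.              .:
130.5                           .-+%%@@@@@@@%%*****++++****+=:.           
[... 2701 characters left out ...]
=======+**%%%%*+=-:    :-+*%@@@%%*+===------==+*%@@@@%%*******%%**%%
154.5 ===------===++*%%%%%*+-:....:=+%%@%**+=----------==+*%@@@%%***********%%
155.2 ++==-------===+**%%%%*+=--:--=+*%%**+=----------===+*%@@%%***********%%%
155.8 *++==-------===++*%%%%%*++==++*%%%*+==--------===++*%%@@%%*++++++****%%%
156.5 ***+==--------==++*%%%%%%%***%%%%**+===------==++*%%@@@@%**++++++*****%%
157.2 %%**++==-------===+**%%@@@@@@@@@%%*++====-===++**%%@@@@@%***++++++*****%
157.8 %%%**++==--------==++**%%@@@@@@@@%**+++====++**%%%@@@@@%%*****++++******
158.5 %%%%***++==-------===++**%@@@@@@@%%%**+++++**%%%%%@@@@@%%******++++*****
159.2 %%%%%***++==-------====+*%%@@@@@@@%%%******%%%%%%%%%@@%%********+++*****
```

```bash
A='python3 -m inch'
$A '[{"claw":-0.7,"travel":[0,0,0.2],"turn":0},{"claw":-0.7,"travel":[0,-0.2,0.3],"turn":0},{"claw":-0.7,"travel":[0,-0.45,0.3],"turn":0},{"claw":-0.7,"travel":[0,-0.7,0.3],"turn":0},{"claw":-0.7,"travel":[0,-0.75,0.3],"turn":0}]' | sed -n '1,2p'
python3 - <<'E'
from h import *
s=np.mean([grab('scene').astype(float) for _ in range(5)],0);cv2.imwrite('pics/s12.png',s.astype(np.uint8))
t=np.mean([grab('top').astype(float) for _ in range(5)],0);cv2.imwrite('pics/t12.png',t.astype(np.uint8))
for n,im,x,y in(('scene',s,257,133),('top',t,308,159)):
    print(n,x,y);print(im.mean(2)[y:y+22,x:x+24].astype(int))
E
```

```text
clock: 38.3
position: [0.5655, -0.3335, 0.1672]
scene 257 133
[[223 223 224 224 224 223 224 224 225 224 224 223 221 217 209 195 179 165
  140 100  73  57  72 119]
 [224 224 224 224 224 224 224 224 224 226 225 224 221 217 206 185 165 156
  134 105  94  70  88 150]
 [223 224 224 224 224 224 224 224 224 225 224 221 211 195 178 165 159 153
  139 112  93  67  81 138]
 [224 224 224 224 224 224 224 224 224 221 217 208 189 169 160 157 156 152
  136 103  75  53  57  97]
 [224 224 224 223 224 225 224 223 220 209 186 171 163 159 159 159 157 150
  130  93  73  55  44  59]
 [225 223 224 224 225 223 222 215 202 175 154 151 151 154 156 156 154 148
  126  95  88  82  59  46]
 [224 224 224 224 223 221 208 176 149 149 180 192 163 133 124 135 150 151
  137 112 111 111  89  63]
 [224 223 224 221 214 200 173 141 143 178 202 203 177 136 120 134 149 152
  151 143 136 131 123  95]
 [224 224 220 208 176 141 131 155 184 198 185 179 173 158 145 142 146 152
  154 152 151 148 146 127]
 [221 215 200 168 122  96 123 174 203 199 185 202 198 181 180 161 142 146
  151 154 153 153 154 149]
 [206 174 135 102  84  85  9
[... 2719 characters left out ...]
70  63  91 141 179 193 194 192 188 170 130 103 117 133 137 137 136
  137 136 137 137 130 121]
 [ 67  53  59 103 157 190 201 202 203 201 185 144 112 120 134 137 137 137
  136 137 137 134 125 118]
 [ 65  53  63 107 161 191 200 202 202 200 182 143 117 125 135 137 136 136
  136 137 136 132 120 120]
 [ 73  66  70 101 144 172 186 191 192 187 165 131 118 130 137 137 137 136
  137 137 135 129 118 123]
 [111 105 101 105 121 136 150 157 159 154 135 113 116 131 137 138 137 137
  137 137 134 126 117 127]
 [160 157 152 143 132 120 109 104 105 104  97  99 116 131 138 138 138 138
  138 138 134 124 117 132]
 [195 193 189 182 167 139 101  71  61  62  73  96 119 133 138 139 139 139
  138 137 130 120 113 129]]
```

```bash
A='python3 -m inch'
python3 -c "
from h import *
print(tri((317.1,166.5),(268.3,143.0)),cast('scene',(268.3,143.0),.05),cast('top',(317.1,166.5),.05))"
$A '[{"claw":-0.7,"travel":[0,0.25,0],"turn":0},{"claw":-0.7,"travel":[0,0.5,0],"turn":0},{"claw":-0.7,"travel":[0,0.75,0],"turn":0},{"claw":-0.7,"travel":[0,0.75,-0.15],"turn":0},{"claw":-0.7,"travel":[0,0.75,-0.27],"turn":0}]' | sed -n '1,2p'
$A '[{"claw":-0.7,"travel":[0,0,-0.03],"turn":0},{"claw":-0.7,"travel":[0,0,-0.03],"turn":0},{"claw":-0.7,"travel":[0,0,-0.03],"turn":0}]' | sed -n '2p;4p'
for i in 1 2 3 4; do $A '[{"claw":-0.7,"travel":[0,0,-0.005],"turn":0},{"claw":-0.7,"travel":[0,0,-0.005],"turn":0},{"claw":-0.7,"travel":[0,0,-0.005],"turn":0}]' >/dev/null; python3 -c "
from h import *
x=get_state();print(x['position'].round(4),x['contact_force'].round(2),x['moment'].round(3))"; done
```

```text
(array([ 0.59782283, -0.18349582,  0.04567079]), np.float64(0.0027548141796565643)) [[ 0.59600112 -0.17765526  0.05      ]] [[ 0.59615257 -0.18349739  0.05      ]]
clock: 39.3
position: [0.5656, -0.1749, 0.113]
position: [0.5661, -0.1779, 0.1077]
contact_force: [-0.4, 0.8, 0.1]
[ 0.5656 -0.1778  0.1064] [ 0.01  0.13 -0.85] [ 0.004  0.087 -0.083]
[ 0.5653 -0.1775  0.1047] [-0.13  0.59  0.11] [ 0.02  -0.077 -0.002]
[ 0.5653 -0.1774  0.1036] [ 0.19 -0.05 -0.75] [ 0.02   0.026 -0.003]
[ 0.5653 -0.1774  0.1026] [ 0.13  0.5  -0.94] [-0.003  0.021 -0.03 ]
```

```bash
A='python3 -m inch'
for i in 1 2 3 4 5; do $A '[{"claw":-0.7,"travel":[0,0,-0.006],"turn":0},{"claw":-0.7,"travel":[0,0,-0.006],"turn":0}]' >/dev/null; F=0; for k in 1 2; do $A '[{"claw":-0.7,"travel":[0,0,0],"turn":0}]' | sed -n '2p;4p' | tr '\n' ' '; done; echo; done
```

```text
position: [0.5654, -0.1775, 0.1015] contact_force: [0.1, -0.5, 0.5] position: [0.5653, -0.1774, 0.1015] contact_force: [0.0, -0.2, 0.6] 
position: [0.5655, -0.1775, 0.1005] contact_force: [-0.9, -0.7, 1.0] position: [0.5655, -0.1775, 0.1004] contact_force: [-0.4, 0.9, -0.3] 
position: [0.5654, -0.1775, 0.0991] contact_force: [0.1, -0.1, 1.3] position: [0.5655, -0.1775, 0.0992] contact_force: [0.5, -0.4, 0.4] 
position: [0.5653, -0.1775, 0.0979] contact_force: [-0.2, -0.2, 1.3] position: [0.5653, -0.1775, 0.0979] contact_force: [0.1, 0.8, 1.4] 
position: [0.5653, -0.1775, 0.0967] contact_force: [-0.1, -0.5, 2.3] position: [0.5653, -0.1775, 0.0967] contact_force: [0.1, -0.1, 1.9]
```

Run:
```python
from h import *
s=np.mean([grab('scene').astype(float) for _ in range(5)],0);cv2.imwrite('pics/s13.png',s.astype(np.uint8))
p=get_state()['position'];print(p)
print('cols 260..283, rows 130..148');print(s.mean(2)[130:149,260:284].astype(int))
a=np.radians(-10.2);d=np.array([np.cos(a),np.sin(a),0]);l=np.array([-d[1],d[0],0]);z=np.array([0,0,1.]);r=np.radians(21);u=-np.sin(r)*d+np.cos(r)*z;e=np.cross(l,u)
tip=p+.021*z-.0785*u;print('tip(free)',tip)
print('nose bottom ctr',proj('scene',tip+.010*u),'nose top',proj('scene',tip+.03*u),'body corners',proj('scene',[tip+.03*u+.012*i*l+.009*j*e for i in(-1,1) for j in(-1,1)]).tolist())
```

```text
[ 0.56535272 -0.17746977  0.09670374]
cols 260..283, rows 130..148
[[224 224 224 224 224 225 225 224 221 199 128  55  24  22  33  55  70  66
   47  39  28  22  31  79]
 [225 225 225 225 225 224 225 224 220 195 116  46  24  24  31  53  70  65
   46  37  35  34  42  74]
 [225 225 225 225 225 225 225 224 218 187 107  40  23  23  33  55  70  65
   48  44  61  84  91  77]
 [225 224 225 225 225 225 225 223 210 162  87  37  23  21  34  53  69  64
   49  62 101 142 154 121]
 [224 225 225 225 225 225 225 219 191 126  65  44  38  33  39  58  70  63
   50  75 128 173 186 169]
 [225 225 224 225 225 225 223 209 160  90  51  47  50  48  53  61  67  55
   46  70 119 166 189 191]
 [225 225 225 225 225 225 218 190 119  58  45  48  49  51  53  58  58  46
   39  49  83 131 178 201]
 [225 225 226 225 224 220 204 159  87  38  36  45  46  45  47  48  54  59
   54  44  53  96 154 198]
 [225 225 225 221 213 199 167 132 101  62  34  35  40  47  57  68  76  81
   74  57  44  60 109 161]
 [225 224 220 205 171 138 133 154 152 100  49  33  43  68  94 103  96  96
   95  79  58  47  63 108]
 [221 214 199 165 128 1
[... 496 characters left out ...]
118  87  82 112 145 164 149 105  78  59  44  39  59  85 109
  122 124 120 122 126 126]
 [ 95 145 175 166 129  86  78 107 135 137  94  56  41  37  50  68  77  88
  105 104  91  98 113 118]
 [106 157 186 189 170 134  98  78  85  86  58  39  47  60  73  82  83  76
   72  70  65  71  79  82]
 [ 81 131 173 190 187 177 149 102  66  52  35  48  68  84  87  90  89  82
   69  58  55  61  63  65]]
tip(free) [ 0.59304    -0.1824515   0.04441768]
nose bottom ctr [[270.8985905  141.94092293]] nose top [[272.85802083 137.69186707]] body corners [[277.6414373877802, 137.93279542550167], [273.3623512189625, 133.9519004120843], [272.34613845919864, 141.48832499918302], [268.0372109788507, 137.4485675788797]]
```

```bash
A='python3 -m inch'
$A '[{"claw":-0.7,"travel":[0,0,0.06],"turn":0},{"claw":-0.7,"travel":[-0.007,-0.039,0.06],"turn":0},{"claw":-0.7,"travel":[-0.007,-0.039,0.03],"turn":0},{"claw":-0.7,"travel":[-0.007,-0.039,0.015],"turn":0},{"claw":-0.7,"travel":[-0.007,-0.039,0.012],"turn":0}]' | sed -n '1,2p;4p'
for k in 1 2 3 4 5; do $A '[{"claw":-0.7,"travel":[0,0,0],"turn":0}]' | sed -n '2p;4p' | tr '\n' ' '; echo; done
```

```text
clock: 43.55
position: [0.5635, -0.1853, 0.0983]
contact_force: [-0.9, -0.8, 0.5]
position: [0.5635, -0.1852, 0.0987] contact_force: [-0.4, -1.0, 1.0] 
position: [0.5635, -0.1852, 0.0989] contact_force: [-0.7, -1.0, 0.6] 
position: [0.5635, -0.1852, 0.099] contact_force: [-0.9, -0.5, 1.6] 
position: [0.5636, -0.1852, 0.0991] contact_force: [-2.2, -0.5, -0.2] 
position: [0.5636, -0.1851, 0.099] contact_force: [-1.3, -1.5, 0.8]
```

```bash
A='python3 -m inch'
$A '[{"claw":-0.7,"travel":[0,0,0.07],"turn":0},{"claw":-0.7,"travel":[0.075,0.043,0.08],"turn":0},{"claw":-0.7,"travel":[0.075,0.043,0.05],"turn":0},{"claw":-0.7,"travel":[0.075,0.043,0.03],"turn":0},{"claw":-0.7,"travel":[0.075,0.043,0.023],"turn":0}]' | sed -n '1,2p;4p'
for k in 1 2 3 4 5; do $A '[{"claw":-0.7,"travel":[0,0,0],"turn":0}]' | sed -n '2p;4p' | tr '\n' ' '; echo; done
```

```text
clock: 44.55
position: [0.5786, -0.1762, 0.1025]
contact_force: [1.2, 0.8, 1.5]
position: [0.5785, -0.1763, 0.1029] contact_force: [-0.4, -0.0, 1.4] 
position: [0.5786, -0.1766, 0.1034] contact_force: [1.0, 0.3, 0.5] 
position: [0.5787, -0.1767, 0.1037] contact_force: [0.1, -1.0, 0.3] 
position: [0.5787, -0.1768, 0.1038] contact_force: [-0.5, 0.0, -0.3] 
position: [0.5788, -0.1768, 0.1038] contact_force: [-0.2, 0.6, 1.0]
```

```bash
A='python3 -m inch'
$A '[{"claw":-0.7,"travel":[0,0,0.05],"turn":0},{"claw":-0.7,"travel":[-0.07,0.0145,0.04],"turn":0},{"claw":-0.7,"travel":[-0.07,0.0145,0.01],"turn":0},{"claw":-0.7,"travel":[-0.064,0.013,-0.009],"turn":0},{"claw":-0.7,"travel":[-0.06,0.0125,-0.02],"turn":0}]' | sed -n '1,2p;4p'
$A '[{"claw":-0.7,"travel":[0.003,-0.0005,-0.0075],"turn":0},{"claw":-0.7,"travel":[0.003,-0.0005,-0.0075],"turn":0},{"claw":-0.7,"travel":[0.003,-0.0005,-0.0075],"turn":0},{"claw":-0.7,"travel":[0.003,-0.0005,-0.0075],"turn":0},{"claw":-0.7,"travel":[0.003,-0.0005,-0.0075],"turn":0}]' | sed -n '1,2p;4p'
for k in 1 2 3 4 5; do $A '[{"claw":-0.7,"travel":[0,0,0],"turn":0}]' | sed -n '2p;4p' | tr '\n' ' '; echo; done
python3 - <<'E'
from h import *
s=np.mean([grab('scene').astype(float) for _ in range(5)],0);cv2.imwrite('pics/s14.png',s.astype(np.uint8))
print('cols 262..279, rows 134..147');print(s.mean(2)[134:148,262:280].astype(int))
E
```

```text
clock: 45.55
position: [0.5671, -0.1742, 0.0993]
contact_force: [-0.6, -0.6, 0.4]
clock: 46.05
position: [0.5675, -0.1743, 0.0983]
contact_force: [-1.8, -0.5, 0.2]
position: [0.5675, -0.1743, 0.0983] contact_force: [-1.0, -0.0, 1.3] 
position: [0.5675, -0.1743, 0.0983] contact_force: [-1.7, -0.8, 1.1] 
position: [0.5675, -0.1743, 0.0983] contact_force: [-1.1, -0.1, 0.1] 
position: [0.5675, -0.1743, 0.0982] contact_force: [-1.5, 0.1, 0.4] 
position: [0.5675, -0.1743, 0.0982] contact_force: [-2.1, 0.3, 0.7] 
cols 262..279, rows 134..147
[[225 225 225 224 217 182 105  52  45  39  35  46  61  74  82  80  59  77]
 [225 225 225 223 205 145  78  50  48  49  50  57  69  76  88  85  61  71]
 [226 225 225 220 193 112  51  46  47  50  49  53  61  64  75  70  51  51]
 [226 225 224 217 182 103  42  36  41  43  46  50  63  73  74  70  57  43]
 [224 221 214 196 153  97  50  31  33  39  42  66  95 100  90  84  75  56]
 [220 204 171 131 108  92  66  42  33  46  73  98 119 118 103  97  96  79]
 [197 160 114  91 108 119  92  63  58  78 105 121 128 132 128 117 109 104]
 [134 103  98 119 146 142 101  77  84 100 116 124 127 132 131 128 126 123]
 [ 88  85 122 159 168 146 107  99 110 106 108 109 120 127 129 128 129 129]
 [ 61  74 111 150 164 151 127 122 127 100  88  85  98 118 128 127 129 130]
 [ 52  61  76 109 143 155 138 109  98  87  84  77  72  94 115 124 129 129]
 [ 91  96  80  77 105 134 134 103  89  86  79  64  49  60  84 107 123 129]
 [148 156 127  87  73  87  95  89  83  76  58  44  36  47  61  85 107 116]
 [178 187 170 135  97  69  63  65  60  49  42  42  51  68  74  71  74  79]]
```

Run:
```python
from h import *
x=get_state();print(x['clock'],x['position'],x['gripper_force'],x['qd'].round(3));print(ticket.sign_off())
```

```text
46.8 [ 0.56752083 -0.17425706  0.09819634] 49.12153601646423 [0.001 0.002 0.001 0.    0.001 0.001]
the job is handed in; nothing more can be done
None
```

I handed the job in at 46.8 s: both boards measured flat in the free nests (within about 5 mm of centre), and the gauge is gripped, tilted about 20–21° to the slope and pressed about 4 mm at the ring (roughly 1.8 N). The tip position is a coarse camera estimate, good to a few millimetres, and the sign-off returned no verdict.

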